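# Hold a heat sink flush on the sloped platen of a thermal test stage

### The arm

A 6-joint arm with a two-finger parallel gripper is mounted at the origin on a cart in front of the work surface, level with it; the furniture and walls round the work are solid. World frame = base frame: x ahead of the robot, y to its left, z up, the work surface at z = 0. Lengths are in mm, angles in rad, forces in N, time in s.
With the tool pointing down it reaches from about 350 to 875 mm from the base axis. Payload 4.2 kg.
Tool frame: the origin (TCP) lies at the very end of the fingers, on their centre line; the grasp point (between the pads) lies 19 mm behind it; z points along the fingers, y is the line along which they close (so a half turn about z gives the same grasp; the last joint's range is limited). The gripper opens to 85 mm and grips with 20 to 120 N. Pads are 22 mm wide; open, the fingers measure 114 mm over their backs; the gripper's body (76 mm by 85 mm) begins 54 mm behind the grasp point. The pads swing forward as they close: fully open they stand 13 mm farther back than shut.
Start: joints at [-0.92, 0.385, 0.008, 0, -1.194, -0.259], TCP at [238.671, -577.612, 231.312] pointing down, gripper open.
Joint ranges: [-3.14, 3.14], [-1.21, 2.06], [-1.07, 1.41], [-3.16, 2.05], [-2.99, -0.16], [-3.1, 3.1]. Speed limits (rad/s): [2.79, 2.79, 3.14, 3.14, 3.14, 3.14].

### API

Orientations are given as a unit quaternion [x, y, z, w].
In Python, from bench import read_state, get_image, camera_model, job_done gives the robot as it stands.
- The arm moves only by the shell command python3 -m handwheel 'ROWS'. ROWS is JSON, a list of rows, each a list of 7 numbers: the shift along the tool's x, y, z in m, then the turn, a rotation vector about the tool's x, y, z in rad, then the gripper's target within -1 to 1 (fully open at 1, half-way at 0, shut at -1). In form: [[dx, dy, dz, wx, wy, wz, jaw], ...]. A call has 1 to 10 rows; each row is the pose to reach, as a shift and turn from the pose commanded when the call began, along the tool's axes at that moment; what a row does not reach only later rows make up. A row lasts 1/8 s, in which the tool goes at most 62.5 mm and 10.7 degrees, less where a joint would pass 70% of its speed; a pose out of reach is approached as far as the arm can. A call with a gripper value outside its range is refused whole. The fingers move at their own pace and stop on an object; the grip force is fixed at half the most. Time passes only in rows, so rows that repeat a pose let the fingers close. It gives the time, the measured TCP pose, the force, the opening and the grip force at its end, in the units of the state.
- read_state(): the state, without advancing time (a new reading comes with each control period).
- get_image(name): name is "scene" or "top" or "wrist"; returns (picture, depth): 400x640x3 uint8, blue, green, red; 400x640 float32, mm along the optical axis (not along the pixel's ray), 0 where there is no reading.
- camera_model(name): a dict with "K" (3x3 intrinsics, pixels), "rvec" (rotation vector, rad) and "tvec" (3), from world to camera coordinates, as OpenCV has them; the wrist camera has in their place "hand_eye" (4x4, takes a point from camera to tool coordinates, whose origin is the TCP and whose axes are the flange's). Camera axes: x right, y down, z forward; pixel columns grow to the right and rows downward; lengths in mm; the calibration is good to about 2 mm. The wrist camera is an equidistant fisheye: a pixel r from the principal point sees the ray r / f radians off the axis. A picture is of the moment at which its call begins: read the wrist's pose just before it. camera_model takes no time and is no camera call.
- job_done(): hands the job in; it is judged then, once.
The state is a dict: "clock": time; "joints": joint angles; "joint_vel": joint speeds; "joint_efforts": joint torques, N m; "position": TCP position; "ee_rot": TCP orientation; "contact_force": force on the tool from outside, world axes, zero at the start; "wrist_torque": the same for the moment, N m; "gripper_width": finger opening in mm; "grasp_force": force on a finger pad.
Only numpy, scipy, OpenCV 4.12 (cv2) and the standard library are available. Lean on these libraries where they do the work, as an engineer would, in place of code of your own. Each camera call takes 0.05 s, during which the arm holds its last target. There are 200 camera calls.

### The job

Pick up the black finned heat sink and hold its flat base flush on the sloped, spring-loaded platen of the thermal test stage: fins outward, centred on the platen, its long side running up and down the slope, tilted to match the slope exactly. Press gently until the platen has sunk about half of its 10 mm spring travel and finish like that, still gripping and pressing the heat sink steadily; do not let go. Do not change the stage's tilt, do not ram the platen, and leave the other things where they are.

Things in the scene. Friction and masses are not known exactly. Their poses are not given: they have to be found in the camera images.
- heat_sink_center (a point): Centre (half-way up) of the loose black finned heat sink, 0.04 to 0.09 kg, base down on the bench: 40 mm along x, 50 mm along y (long side), 26 mm high. Flat base plate 4 mm thick (underside 13 mm below this point), eight thin fins 22 mm tall running along x; z points out of the fins. Grip it across the 40 mm (closing along x, on the fin ends).
- platen_face (a point): Centre of the platen's top face on the thermal test stage: flat aluminium plate 66 (x) x 56 (y) x 8 mm. z: outward normal; x: up the slope, away from the robot; y: across. Moves with the platen. 78 to 82 mm above the bench when free. Below it the tilting table, 90 x 78 x 12 mm, top 20 mm under the face; fixed foot 130 x 104 mm; nothing stands above the platen's plane.
- stage_table (a joint): Tilt of the stage's table, and so of the platen, in rad: 0 is level, larger is steeper, the low edge facing the robot. Starts at 0.15 to 0.5. It turns about the stage's y axis 32 mm below the free platen face and is clamped: it stays under ordinary pushes.
- platen (a joint): How far the platen is pushed in along its own normal, in m: 0 is free, 0.010 is the stop. Springs: about 3 N to start it moving, then 1 N per mm (8 N at 5 mm). It slides without tilting.
- table_edge (a point): Middle of the top rear (raised) edge of the stage's tilting table; it shows whether the tilt has been changed.
- capacitor_can: Bystander: large standing blue capacitor, 35 mm across, 62 mm tall; origin at the centre of its underside. Leave it.
- multimeter: Bystander: hand multimeter lying on its back, 138 x 68 x 39 mm; origin at the centre of its underside. Leave it.
- side_cutters: Bystander: side cutters lying flat, 52 x 163 x 12 mm; origin at the centre of the underside. Leave them.
- masking_tape: Bystander: roll of masking tape lying flat, 100 mm across, 25 mm high; origin at the centre of the underside. Leave it.
Not all that is in view belongs to the job. Leave any green, orange or turquoise look-alike of the part that bears heat_sink_center alone.

How it is judged:
By the outcome, as a careful person would: the job done as asked, in the order asked, and still so for the second after the job is handed in, while the arm keeps its last pose, push and grip.
It also fails if it takes over 38 s, if anything falls off the work surface, if the arm or the gripper's body presses on something with over 40 N, if the wrist force passes 120 N, or if a joint passes its speed limit or range.

## Working session

There is one attempt and no reset: what is moved stays moved. The work goes in short steps, Python scripts to look and compute and a shell command to move; the robot and the scene stay as the last step left them, time stands still between calls to the robot, and variables do not carry over. Pictures are saved under pics/ and viewed, at most 13 in all, crops included, and the job is handed in when it is done.

```bash
mkdir -p pics; ls; python3 - <<'E'
from bench import *
import cv2,numpy as np
s=read_state();print({k:np.round(v,3) for k,v in s.items()})
for n in ("scene","top"):
    im,d=get_image(n);cv2.imwrite(f"pics/{n}0.png",im);np.save(f"{n}0.npy",d)
    m=camera_model(n);print(n,{k:np.round(v,3).tolist() for k,v in m.items()})
print(np.round(camera_model("wrist")["hand_eye"],3))
E
```

```text
pics
{'clock': np.float64(0.0), 'joints': array([-0.92 ,  0.386,  0.007, -0.   , -1.194, -0.259]), 'joint_vel': array([ 0.   ,  0.001, -0.001, -0.   , -0.   ,  0.   ]), 'joint_efforts': array([-1.0000e-03, -3.9229e+01,  1.8840e+01,  4.1860e+00, -5.0000e-03,
       -0.0000e+00]), 'position': array([ 238.435, -577.103,  230.206]), 'ee_rot': array([-0.195,  0.981,  0.001, -0.   ]), 'contact_force': array([-0.628,  0.23 , -0.695]), 'wrist_torque': array([-0.018, -0.037, -0.046]), 'grasp_force': np.float64(0.0), 'gripper_width': np.float64(85.28)}
scene {'K': [[486.323, 0.0, 310.919], [0.0, 486.323, 200.569], [0.0, 0.0, 1.0]], 'rvec': [1.871, -1.149, 0.633], 'tvec': [55.205, 443.12, 886.556]}
top {'K': [[371.513, 0.0, 310.584], [0.0, 371.513, 200.689], [0.0, 0.0, 1.0]], 'rvec': [2.111, -2.144, 0.137], 'tvec': [400.073, 585.087, 968.249]}
[[ 1.00000e-03 -9.49000e-01 -3.15000e-01  8.02790e+01]
 [ 1.00000e+00  1.00000e-03  1.00000e-03 -5.64000e-01]
 [-1.00000e-03 -3.15000e-01  9.49000e-01 -1.43428e+02]
 [ 0.00000e+00  0.00000e+00  0.00000e+00  1.00000e+00]]
```

View pics/scene0.png

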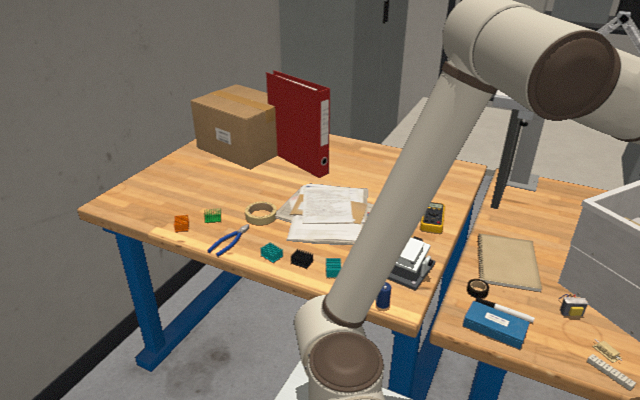

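View pics/top0.png

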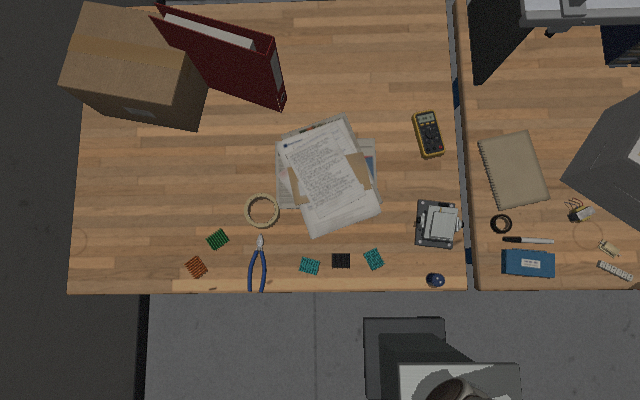

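Scene and top show one black finned block at top (341,261) / scene (302,258). Its look-alikes in the top view are turquoise at (310,266) and (374,259), green at (218,239) and orange at (196,266). Only the black one fits the description. The stage is at top (437,223), with the capacitor at (435,280).

```bash
cat > h.py <<'E'
import cv2,numpy as np
from bench import *
from scipy.spatial.transform import Rotation as R
def cam(n,s=None):
    m=camera_model(n);K=np.array(m["K"],float)
    if n=="wrist":
        T=np.eye(4);T[:3,:3]=R.from_quat(s["ee_rot"]).as_matrix();T[:3,3]=s["position"]
        T=T@np.array(m["hand_eye"]);return K,T[:3,:3],T[:3,3]
    Rm=cv2.Rodrigues(np.array(m["rvec"],float))[0];return K,Rm.T,-Rm.T@np.array(m["tvec"],float).ravel()
def rays(n,uv,c):
    K,Rw,o=c;uv=np.atleast_2d(np.array(uv,float));x=(uv-K[:2,2])/[K[0,0],K[1,1]]
    if n=="wrist":
        r=np.linalg.norm(x,axis=1,keepdims=True);d=np.hstack([x/np.maximum(r,1e-9)*np.sin(r),np.cos(r)])
    else: d=np.hstack([x,np.ones((len(x),1))])
    return d,d@Rw.T,o
def plane(n,uv,c,z):
    d,w,o=rays(n,uv,c);return o+w*((z-o[2])/w[:,2])[:,None]
def depth(n,uv,c,D):
    d,w,o=rays(n,uv,c);uv=np.atleast_2d(uv).astype(int);z=D[uv[:,1],uv[:,0]]
    return o+w*(z/d[:,2])[:,None]
E
python3 - <<'E'
from h import *
np.set_printoptions(precision=2,suppress=True)
im=cv2.imread("pics/top0.png");D=np.load("top0.npy");c=cam("top")
roi=im[240:285,325:362];m=(roi.max(2)<60).astype(np.uint8)
n,l,st,ce=cv2.connectedComponentsWithStats(m);k=1+np.argmax(st[1:,4]);print(st[k],ce[k]+[325,240])
p=np.argwhere(l==k)[:,::-1]+[325,240]
r=cv2.minAreaRect(p.astype(np.float32));print(r);b=cv2.boxPoints(r)
print(plane("top",b,c,26));print(plane("top",[r[0]],c,26),np.median(depth("top",p,c,D),0))
# stage
uv=np.stack(np.meshgrid(np.arange(405,470),np.arange(190,258)),-1).reshape(-1,2)
P=depth("top",uv,c,D);hh=P[:,2].reshape(68,65);print(hh[::4,::4].round(0))
a=cv2.resize(im[185:300,320:480],None,fx=5,fy=5,interpolation=cv2.INTER_CUBIC);cv2.imwrite("pics/crop.png",a)
E
```

```text
[  7  13  18  15 253] [340.53 260.47]
((340.5, 260.0), (14.0, 17.0), 90.0)
[[448.6  334.72  26.  ]
 [447.97 288.11  26.  ]
 [410.13 289.21  26.  ]
 [410.71 335.56  26.  ]]
[[429.3  311.89  26.  ]] [428.95 309.82   4.93]
[[  -2.    1.    3.   -1.   -3.   -2.   -3.    2.   -1.   -2.   -3.   -0.
     1.   -3. -763. -768.  -16.]
 [  -1.   -2.    1.   -1.   -0.    4.   -2.   -5.   -1.   -3.   -3.   -0.
    -1.   -4. -762. -761.  -20.]
 [   2.   -1.   -5.    0.   -1.   -2.    1.   -1.   -0.    0.   -5.    2.
     1.    0. -771. -760.  -21.]
 [  -1.    1.    1.    2.   14.   10.    7.   12.   14.   70.    8.    8.
    -1.   -0. -759. -758.  -22.]
 [  -2.   -3.   -2.    6.   12.    7.   77.   75.   75.   71.   72.    9.
    12.   -1. -763. -762.  -28.]
 [   1.    0.   -0.    8.   10.   11.   71.   71.   73.   70.   73.   70.
    72.   74.   -5. -758.  -26.]
 [  -0.    1.   -4.   10.   45.    9.   63.   82.   86.   91.   89.   87.
    95.   -4.   -3. -757.  -27.]
 [  -1.   -2.   -2.   55.   62.   56.   62.   85.   85.   85.   88.   86.
    87.   55.   -2. -759.  -32.]
 [  -1.   -3.   -1.   55
[... 239 characters left out ...]
   73.   77.   72.   73.
    58.   53.   -0. -758. -757.]
 [  -2.    1.   -3.   10.   10.   47.   52.   68.   71.   73.   72.   70.
    51.    0.   -3. -753. -757.]
 [  -3.   -0.   -2.   13.    8.   11.   11.   43.   47.   44.   47.   47.
    -2.   -2.   -1. -758. -768.]
 [  -3.   -4.   -1.   11.   13.   10.   10.   13.   11.   11.   12.    8.
    -3.   -3.    0. -761. -753.]
 [   1.   -1.   -2.    1.    0.    0.    4.   11.   11.   11.   12.   16.
    -1.   -0.   -0. -759. -759.]
 [  -0.    0.    1.   -0.   -4.    0.   -0.   -0.   -1.    1.   -2.    1.
     4.   -2.   -5. -401. -361.]
 [   1.   -2.   -0.   -3.   -2.    0.   -2.    1.    1.    2.   -2.    3.
    -3.    0.   -5. -398. -361.]]
```

View pics/crop.png

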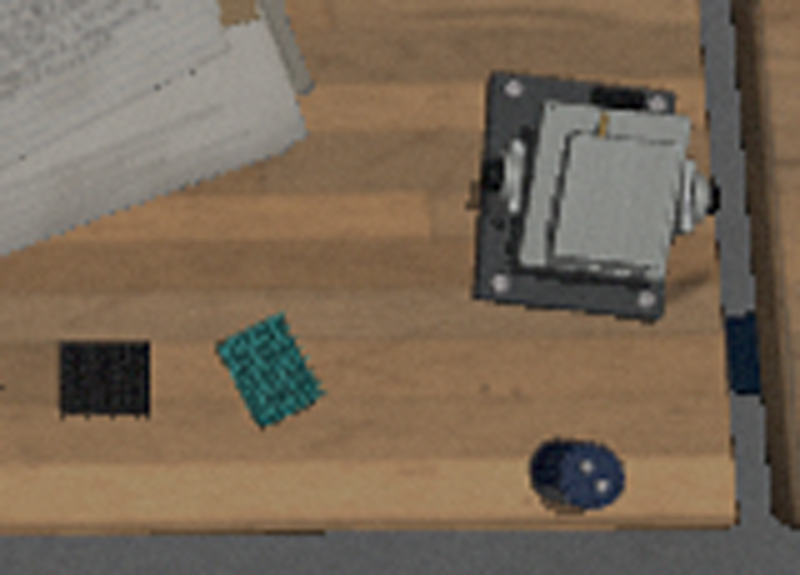

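The crop confirms the black finned block with its sides along the world axes: about 46 mm along y and 38 mm along x, centre near (429, 311). The platen stage is slightly yawed and its face slopes up away from the robot. I'll move over the stage first for a wrist look.

```bash
python3 -m handwheel '[[-0.24,0.235,-0.07,0,0,0.2,1],[-0.24,0.235,-0.07,0,0,0.2,1],[-0.24,0.235,-0.07,0,0,0.2,1],[-0.24,0.235,-0.07,0,0,0.2,1],[-0.24,0.235,-0.07,0,0,0.2,1],[-0.47,0.47,-0.07,0,0,0.39,1],[-0.47,0.47,-0.07,0,0,0.39,1],[-0.47,0.47,-0.07,0,0,0.39,1],[-0.47,0.47,-0.07,0,0,0.39,1],[-0.47,0.47,-0.07,0,0,0.39,1]]'; python3 -m handwheel '[[0,0,0,0,0,0,1],[0,0,0,0,0,0,1]]'; cat > look.py <<'E'
import sys
from h import *
s=read_state();im,D=get_image("wrist");n=sys.argv[1]
cv2.imwrite(f"pics/{n}.png",im);np.savez(f"{n}.npz",D=D,pos=s["position"],q=s["ee_rot"])
print(s["clock"],np.round(s["position"],1),np.round(s["ee_rot"],4),np.round(s["joints"],2),s["gripper_width"],s["grasp_force"],np.round(s["contact_force"],1));print(np.array(camera_model("wrist")["K"])) if n=="w0" else 0
E
python3 look.py w0
```

```text
clock: 1.35
position: [471.9, -15.8, 300.3]
ee_rot: [-0.001, 1.0, 0.0, -0.0]
contact_force: [1.4, -0.5, -0.5]
gripper_width: 85.2
grasp_force: 0.0
clock: 1.6
position: [471.4, -17.8, 299.8]
ee_rot: [-0.001, 1.0, -0.0, -0.001]
contact_force: [0.1, 0.0, 0.5]
gripper_width: 85.5
grasp_force: 0.0
1.6 [471.4 -17.8 299.8] [-1.2e-03  1.0e+00 -1.0e-04 -7.0e-04] [ 0.31  0.07 -0.23 -0.   -1.27 -1.88] 85.49998457571863 0.0 [0.1 0.  0.5]
[[309.70691629   0.         317.78141141]
 [  0.         309.70691629 203.14910369]
 [  0.           0.           1.        ]]
```

View pics/w0.png

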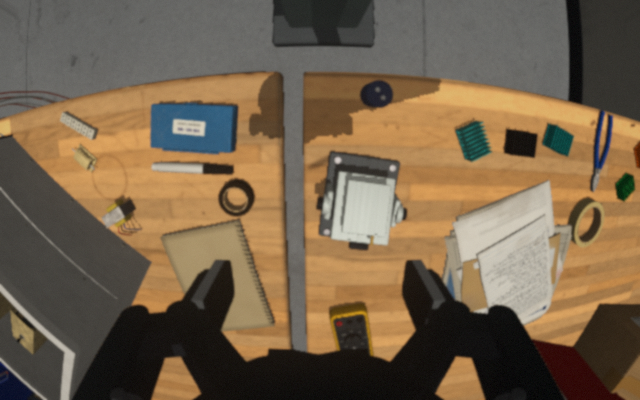

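The wrist view shows the stage at (365,200): the platen face spans roughly (342..398, 176..240) and the low edge is on the upper image side, towards the robot. The black sink is at (520,143). I'll fit the platen plane and refine the sink from here.

```bash
cat > fit.py <<'E'
import sys
from h import *
np.set_printoptions(precision=3,suppress=True)
def load(n):
    z=np.load(n+".npz");return cv2.imread(f"pics/{n}.png"),z["D"],{"position":z["pos"],"ee_rot":z["q"]}
def platen(n,box):
    im,D,s=load(n);c=cam("wrist",s);u0,v0,u1,v1=box
    uv=np.stack(np.meshgrid(np.arange(u0,u1),np.arange(v0,v1)),-1).reshape(-1,2)
    P=depth("wrist",uv,c,D);g=P[:,2]>25;P=P[g];uv=uv[g];rng=np.random.default_rng(0);best=0
    for _ in range(800):
        a=P[rng.choice(len(P),3,False)];nn=np.cross(a[1]-a[0],a[2]-a[0]);L=np.linalg.norm(nn)
        if L<300: continue
        nn/=L*np.sign(nn[2]);dd=(P-a[0])@nn
        if not(.05<np.arccos(nn[2])<.65): continue
        k=(abs(dd)<2).sum()
        if k>best: best=k;b=(nn,a[0])
    nn,p0=b
    for _ in range(5):
        i=abs((P-p0)@nn)<3;p0=P[i].mean(0);nn=np.linalg.svd(P[i]-p0)[2][2];nn*=np.sign(nn[2])
    # largest connected blob of inliers in image
    M=np.zeros(D.shape,np.uint8);M[uv[i][:,1],uv[i][:,0]]=255
    M=cv2.morphologyEx(M,cv2.MORPH_CLOSE,np.ones((3,3)));M=cv2.morphologyEx(M,cv2.MORPH_OPEN,np.ones((7,7)))
    k=max(cv2.findContours(M,0,2)[0],key=cv2.contourArea)[:,0]
    d,w,o=rays("wrist",k,c);Q=o+w*(((p0-o)@nn)/(w@nn))[:,None]
    ex=np.array([1,0,0])-nn*nn[0];ex/=np.linalg.norm(ex);ey=np.cross(nn,ex)
    q=np.c_[(Q-p0)@ex,(Q-p0)@ey].astype(np.float32);r=cv2.minAreaRect(q)
    C=p0+ex*r[0][0]+ey*r[0][1]
    print(n,"inl",i.sum(),"rms",((P[i]-p0)@nn).std(),"normal",nn,"tilt",np.arccos(nn[2]),"norm yaw deg",np.degrees(np.arctan2(-nn[1],-nn[0])),"rect",r,"centre",C)
    return nn,C,k
if __name__=="__main__":
    platen(sys.argv[1],[int(a) for a in sys.argv[2:6]])
E
python3 fit.py w0 310 145 415 260; python3 - <<'E'
from fit import *
im,D,s=load("w0");c=cam("wrist",s)
u0,v0=500,120;roi=im[v0:165,u0:542];m=(roi.max(2)<50).astype(np.uint8)
k=max(cv2.findContours(m,0,2)[0],key=cv2.contourArea)[:,0]+[u0,v0];r=cv2.minAreaRect(k.astype(np.float32));print(r)
print(plane("wrist",cv2.boxPoints(r),c,20),plane("wrist",[r[0]],c,20))
# platen edges: image contours by brightness
g=cv2.cvtColor(im,6)[165:255:6,325:412:4];print(g)
E
```

```text
w0 inl 2308 rms 0.8422893437106961 normal [-0.327  0.04   0.944] tilt 0.3353849562558083 norm yaw deg -6.908000889000603 rect ((-0.5257148742675781, 0.3777122497558594), (56.08112716674805, 65.8362045288086), 83.66026306152344) centre [517.316  43.016  81.048]
((520.207763671875, 142.83847045898438), (29.396230697631836, 22.946426391601562), 7.125016689300537)
[[446.593 273.58   20.   ]
 [410.393 274.769  20.   ]
 [410.193 337.549  20.   ]
 [448.328 336.908  20.   ]] [[428.923 304.403  20.   ]]
[[112  71  83  52  44  52  55  58  75  75  76  76  82  80  83  82  93 144
   80 129 137 134]
 [127  76  79  47 114  86  59  48  46  44  45  45  43  47  49  50  88 127
   83 131 131 132]
 [102  82  59  81 193 141 107 111 109 110 123 135 120 121 112  82  96  87
   97 137 137 138]
 [ 60  60  55 116 197 138 183 193 192 187 179 165 151 127 115 118 183 177
  122 137 138 133]
 [ 56  77  55 156 196 110 191 196 195 194 197 195 195 192 195 192 188 165
  149 155 153 149]
 [ 98 177 100 174 193 110 199 198 199 196 200 196 198 195 198 198 189 149
  129 153 151 146]
 [168 163  71 194 191 125 201 199 203 198 200 202 198 197 199 198 184 120
  153 136 130 133]
 [194 182  73 200 163 164 204 201 204 205 201 203 200 200 200 200 188 109
  170 128 111 140]
 [148 164  99 202 161 185 207 204 204 207 203 204 201 202 202 202 187 132
  141 180  44 140]
 [106  98 145 204 121 203 209 206 207 209 208 204 203 205 203 202 186 167
  160 147  91 129]
 [ 81  82 177 207 154 211 208 208 207 210 208 206 205 205 206 197 178 187
  160 157 159 159]
 [172 144 200 208 183 205 202 207 208 211 210 205 203 205 204 196 169 161
  158 158 162 163]
 [141 122 202 208 208 210 202 209 201 205 202 130 157 194 195 198 154 151
  146 147 149 146]
 [137 138 134 135 130 133  71  51  69  82 110 145 156 185 192 195 137 137
  137 135 140 138]
 [137 136 136 140 136 136 121 102  88  73  66 130 134 135 136 130 126 132
  138 140 133 131]]
```

The platen rectangle comes out at 65.8 x 56.1 mm, which matches. Its centre is (517.3, 43.0, 81.0), tilt 0.335, yaw about -6.5°. Next I'll go above the heat sink.

```bash
python3 -m handwheel '[[0.042,0.329,0.15,0,0,-1.57,1],[0.042,0.329,0.15,0,0,-1.57,1],[0.042,0.329,0.15,0,0,-1.57,1],[0.042,0.329,0.15,0,0,-1.57,1],[0.042,0.329,0.15,0,0,-1.57,1],[0.042,0.329,0.15,0,0,-1.57,1],[0.042,0.329,0.15,0,0,-1.57,1],[0.042,0.329,0.15,0,0,-1.57,1],[0.042,0.329,0.15,0,0,-1.57,1],[0.042,0.329,0.15,0,0,-1.57,1]]'; python3 -m handwheel '[[0,0,0,0,0,0,1],[0,0,0,0,0,0,1]]' ; python3 look.py w1
```

```text
clock: 2.9
position: [429.9, 309.7, 150.4]
ee_rot: [-0.706, 0.708, -0.0, -0.0]
contact_force: [0.0, -0.2, 0.3]
gripper_width: 85.3
grasp_force: 0.0
clock: 3.15
position: [429.5, 310.7, 150.4]
ee_rot: [-0.707, 0.707, -0.0, 0.0]
contact_force: [0.2, -0.3, -0.1]
gripper_width: 85.4
grasp_force: 0.0
3.15 [429.5 310.7 150.4] [-7.070e-01  7.072e-01 -0.000e+00  1.000e-04] [ 0.93  0.3  -0.34  0.   -0.93 -0.93] 85.39277101062183 0.0 [ 0.2 -0.3 -0.1]
```

View pics/w1.png

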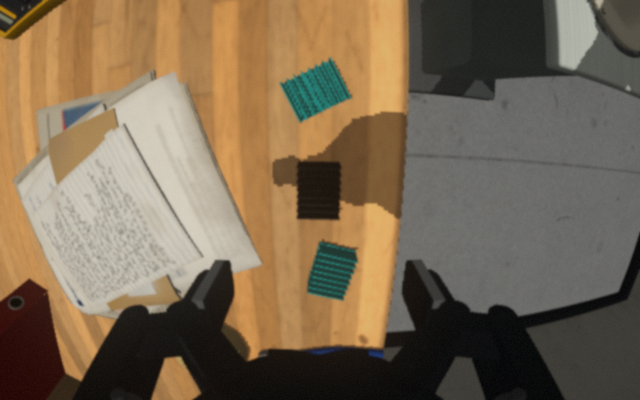

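The black sink is at (319,190), square to the tool with its fin lines along the closing direction. The turquoise blocks at (316,90) and (332,270) are clear of the finger paths.

```bash
python3 - <<'E'
from fit import *
im,D,s=load("w1");c=cam("wrist",s)
u0,v0=285,150;roi=im[v0:230,u0:350];m=(roi.max(2)<48).astype(np.uint8)
m=cv2.morphologyEx(m,cv2.MORPH_OPEN,np.ones((5,5)))
k=max(cv2.findContours(m,0,2)[0],key=cv2.contourArea)[:,0]+[u0,v0];r=cv2.minAreaRect(k.astype(np.float32));print(r,cv2.boundingRect(k))
for z in(0,26):print(plane("wrist",cv2.boxPoints(r),c,z))
uv=np.stack(np.meshgrid(np.arange(u0,350),np.arange(v0,230)),-1).reshape(-1,2);P=depth("wrist",uv,c,D);t=P[P[:,2]>20]
print(len(t),np.percentile(t,[1,5,50,95,99],axis=0))
b=P[P[:,2]>6];print(np.percentile(b,[.5,99.5],axis=0))
E
```

```text
((318.5, 189.5), (55.0, 41.0), 90.0) (298, 162, 42, 56)
[[449.167 285.311   0.   ]
 [409.639 285.287   0.   ]
 [408.501 341.929   0.   ]
 [450.188 341.945   0.   ]]
[[447.476 280.38   26.   ]
 [411.446 280.358  26.   ]
 [410.409 331.987  26.   ]
 [448.407 332.001  26.   ]]
1317 [[410.535 229.587  20.149]
 [412.357 284.845  20.611]
 [430.057 311.457  25.693]
 [447.969 332.811  27.845]
 [449.742 333.589 293.793]]
[[410.201 229.587   6.305]
 [449.826 333.607 293.793]]
```

```bash
python3 -m handwheel '[[0.001,0,0.05,0,0,0,1],[0.001,0,0.10,0,0,0,1],[0.001,0,0.13,0,0,0,1],[0.001,0,0.14,0,0,0,1],[0.001,0,0.147,0,0,0,1],[0.001,0,0.147,0,0,0,1],[0.001,0,0.147,0,0,0,1]]'; python3 -m handwheel '[[0,0,0,0,0,0,-1],[0,0,0,0,0,0,-1],[0,0,0,0,0,0,-1],[0,0,0,0,0,0,-1],[0,0,0,0,0,0,-1],[0,0,0,0,0,0,-1],[0,0,0,0,0,0,-1],[0,0,0,0,0,0,-1]]'
```

```text
clock: 4.08
position: [429.8, 310.8, 4.4]
ee_rot: [0.708, -0.707, -0.0, -0.001]
contact_force: [0.3, -0.2, 0.5]
gripper_width: 85.4
grasp_force: 0.0
clock: 5.08
position: [429.6, 310.5, 3.9]
ee_rot: [0.708, -0.707, 0.0, -0.001]
contact_force: [-1.3, 0.7, 5.8]
gripper_width: 38.4
grasp_force: 60.7
```

```bash
python3 -m handwheel '[[0,0,-0.02,0,0,0,-1],[0,0,-0.06,0,0,0,-1],[0,0,-0.12,0,0,0,-1],[0,0,-0.17,0,0,0,-1],[0,0,-0.17,0,0,0,-1],[0,0,-0.17,0,0,0,-1],[0,0,-0.17,0,0,0,-1]]'; python3 look.py w2
```

```text
clock: 5.95
position: [428.4, 309.3, 171.3]
ee_rot: [0.707, -0.707, 0.0, 0.002]
contact_force: [-0.3, 0.5, -1.2]
gripper_width: 38.4
grasp_force: 60.4
5.95 [428.4 309.3 171.3] [ 7.074e-01 -7.069e-01  1.000e-04  2.000e-03] [ 0.93  0.28 -0.31 -0.   -0.98 -0.93] 38.4098573094259 60.43485872447491 [-0.3  0.5 -1.2]
```

View pics/w2.png

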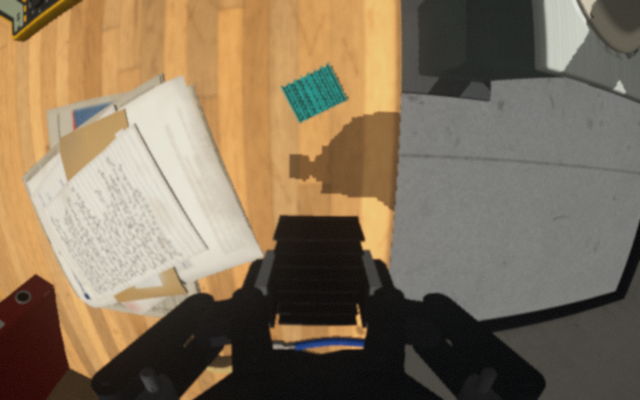

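The sink is held between the fingers at (318,270). The near fin side runs from its lower edge at row 215 to the fin tops near row 250, and it looks square. I'll measure its pose in the tool frame from depth.

```bash
python3 - <<'E'
from fit import *
im,D,s=load("w2")
H=np.array(camera_model("wrist")["hand_eye"]);c=(np.array(camera_model("wrist")["K"],float),H[:3,:3],H[:3,3])
uv=np.stack(np.meshgrid(np.arange(282,356,8),np.arange(210,330,3)),-1).reshape(-1,2)
P=depth("wrist",uv,c,D).reshape(40,10,3)
for i in range(40):print(210+3*i,P[i,1].round(1),P[i,4].round(1),P[i,8].round(1))
uv=np.stack(np.meshgrid(np.arange(284,353),np.arange(219,240)),-1).reshape(-1,2);Q=depth("wrist",uv,c,D);Q=Q[abs(Q[:,0]-np.median(Q[:,0]))<4]
m=Q.mean(0);n=np.linalg.svd(Q-m)[2][2];n*=np.sign(n[0]);print("side face",len(Q),m,n)
g=cv2.cvtColor(im,6)
# lower edge of near side: edge points per column
E=[(u,205+np.argmin(np.diff(g[205:226,u].astype(int)))+.5) for u in range(284,354,3)]
d,w,o=rays("wrist",E,c);X=o+w*((m-o)@n/(w@n))[:,None];print(np.polyfit(X[:,1],X[:,2],1),X[:,2].round(1),np.polyfit([e[0] for e in E],[e[1] for e in E],1))
E
```

```text
210 [-31.  -30.6 170.7] [-30.5  -4.6 169.5] [-30.7  29.8 169.9]
213 [-34.5 -30.7 171. ] [-34.2  -4.6 170.2] [-34.5  30.  171. ]
216 [ 26.3 -14.5   1.2] [26.3 -2.5  1.3] [26.1 13.6  1.8]
219 [ 25.9 -14.2  -2. ] [25.8 -2.5 -1.6] [25.9 13.3 -1.9]
222 [ 25.1 -14.1  -3.9] [25.2 -2.4 -4. ] [25.1 13.1 -3.9]
225 [ 25.3 -13.7  -8.2] [25.  -2.4 -7.4] [25.1 12.8 -7.6]
228 [ 25.1 -13.5 -11.5] [ 25.7  -2.3 -12.6] [ 25.3  12.5 -11.8]
231 [ 25.6 -13.1 -16. ] [ 25.   -2.3 -14.4] [ 24.9  12.2 -14.4]
234 [ 26.2 -12.7 -20.8] [ 25.6  -2.2 -19.2] [ 25.1  11.9 -18.1]
237 [ 25.2 -12.6 -21.6] [ 25.1  -2.2 -21.2] [ 25.1  11.6 -21.4]
240 [ 23.7 -12.7 -21.4] [ 24.8  -2.2 -23.6] [ 24.6  11.5 -23.4]
243 [ 18.6 -13.5 -13.9] [ 18.6  -2.3 -13.8] [ 18.7  12.5 -14.1]
246 [ 19.  -13.2 -17.8] [ 18.7  -2.3 -17.1] [ 18.3  12.3 -16.4]
249 [ 18.4 -13.  -19.7] [ 18.8  -2.3 -20.4] [ 18.2  12.1 -19.4]
252 [ 18.  -12.8 -21.9] [ 19.1  -2.2 -23.7] [ 18.   11.9 -21.9]
255 [ 11.3 -13.9 -12.1] [ 17.3  -2.2 -23.3] [ 17.   11.8 -22.7]
258 [ 12.  -13.5 -16.4] [ 11.9  -2.3 -16.1] [ 11.1  12.7 -14.6]
261 [ 12.  -13.3 -19.3] [ 11.5  -2.3
[... 939 characters left out ...]
5 -18.3] [-15.8  -2.5 -16.7] [-15.2  13.6 -17.6]
309 [-14.9 -14.3 -20.6] [-14.7  -2.4 -20.6] [-15.6  13.5 -19.7]
312 [-14.6 -14.1 -23.3] [-15.7  -2.4 -21.8] [-15.9  13.4 -21.7]
315 [-21.8 -14.9 -16.9] [-16.3  -2.4 -23.4] [-22.5  14.1 -16. ]
318 [-22.9 -14.9 -18. ] [-22.2  -2.5 -18.6] [-22.4  13.9 -18.7]
321 [-22.3 -14.6 -21.2] [-21.7  -2.5 -21.6] [-22.6  13.8 -20.8]
324 [-22.5 -14.5 -23.3] [-21.9  -2.4 -23.8] [-21.7  13.5 -24.3]
327 [-194.3  -36.9  169.6] [-193.5   -5.4  169.4] [-194.6   36.7  170. ]
side face 1438 [ 25.308  -0.485 -12.654] [ 1.     0.012 -0.002]
[0.023 4.58 ] [5.3 4.  4.  4.1 4.1 4.2 4.2 4.3 4.4 4.4 4.5 4.5 4.6 4.6 4.7 4.7 4.8 4.8
 4.8 4.9 4.9 5.  5.  5. ] [  0.003 214.397]
```

Part in tool frame: underside at z ≈ +3.7, centre x ≈ +0.6, y ≈ 0, square. Now I'll work out a 180 mm standoff along the platen normal.

```bash
cat > goal.py <<'E'
import sys
from fit import *
def go(n,yaw,C,stand,part=(0.6,0,3.7)):
    s=read_state();R0=R.from_quat(s["ee_rot"]);n=n/np.linalg.norm(n)
    h=np.array([np.cos(np.radians(yaw)),np.sin(np.radians(yaw)),0]);ex=h-n*(h@n);ex/=np.linalg.norm(ex);ey=np.cross(n,ex)
    Rt=R.from_matrix(np.c_[-ex,ey,-n]);p=np.array(C)+n*stand-Rt.apply(part)
    print("target",p,Rt.as_quat(),"shift m",R0.inv().apply(p-s["position"])/1000,"turn",(R0.inv()*Rt).as_rotvec())
def nrm(tilt,yaw): y=np.radians(yaw);return np.array([-np.sin(tilt)*np.cos(y),-np.sin(tilt)*np.sin(y),np.cos(tilt)])
E
python3 -c "
from goal import *
go(nrm(.335,-6.6),[517.3,43,81],180)"
```

```text
Traceback (most recent call last):
TypeError: go() missing 1 required positional argument: 'stand'
```

```bash
python3 -c "
from goal import *
go(nrm(.335,-6.6),-6.6,[517.3,43,81],180)"
```

```text
target [457.868  49.876 254.685] [ 0.057  0.984 -0.01   0.166] shift m [ 0.26  -0.029 -0.083] turn [ 0.282 -0.255  1.67 ]
```

```bash
python3 -m handwheel '[[0.06,-0.01,-0.06,0.05,-0.04,0.16,-1],[0.12,-0.02,-0.083,0.1,-0.09,0.34,-1],[0.18,-0.025,-0.083,0.14,-0.13,0.52,-1],[0.22,-0.029,-0.083,0.17,-0.16,0.7,-1],[0.26,-0.029,-0.083,0.282,-0.255,1.67,-1],[0.26,-0.029,-0.083,0.282,-0.255,1.67,-1],[0.26,-0.029,-0.083,0.282,-0.255,1.67,-1],[0.26,-0.029,-0.083,0.282,-0.255,1.67,-1],[0.26,-0.029,-0.083,0.282,-0.255,1.67,-1],[0.26,-0.029,-0.083,0.282,-0.255,1.67,-1]]'; python3 -m handwheel '[[0,0,0,0,0,0,-1],[0,0,0,0,0,0,-1],[0,0,0,0,0,0,-1]]'; python3 look.py w3;  python3 -c "
from goal import *
go(nrm(.335,-6.6),-6.6,[517.3,43,81],180)"
```

```text
clock: 7.25
position: [457.7, 49.9, 254.8]
ee_rot: [0.058, 0.984, -0.009, 0.166]
contact_force: [0.1, -0.7, -0.4]
gripper_width: 38.6
grasp_force: 60.4
clock: 7.62
position: [458.5, 50.1, 256.1]
ee_rot: [0.057, 0.984, -0.008, 0.167]
contact_force: [0.0, -0.5, -0.8]
gripper_width: 38.2
grasp_force: 60.4
7.625 [458.5  50.1 256.1] [ 0.057   0.9842 -0.0084  0.1673] [ 0.6  -0.09 -0.66  0.31 -0.76 -2.48] 38.19182990325919 60.42620345950127 [ 0.  -0.5 -0.8]
target [457.868  49.876 254.685] [ 0.057  0.984 -0.01   0.166] shift m [ 0.001 -0.     0.001] turn [ 0.002  0.002 -0.001]
```

View pics/w3.png

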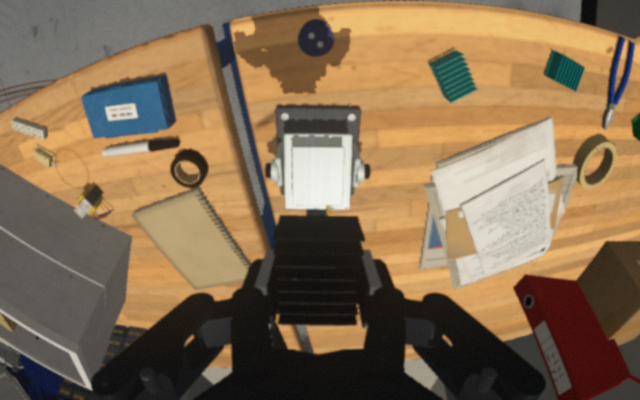

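The sink is still gripped as before and the platen is fully visible above it at (318,172), well aligned. I'll refit the plane from this pose.

```bash
python3 fit.py w3 262 95 375 213; python3 - <<'E'
from fit import *
# in tool frame
im,D,s=load("w3");nn,C,k=platen("w3",(262,95,375,213))
Rt=R.from_quat(s["ee_rot"]);print("tool frame: n",Rt.inv().apply(nn),"C",Rt.inv().apply(C-s["position"]))
g=cv2.cvtColor(im,6);print(g[120:214:3,318]);print(g[172,276:362:2])
x,y,w,h=cv2.boundingRect(k);print(x,y,w,h,cv2.minAreaRect(k))
c=cam("wrist",s)
def on(uv):
    d,w,o=rays("wrist",uv,c);Q=o+w*((C-o)@nn/(w@nn))[:,None];return Rt.inv().apply(Q-s["position"])
for v in (150,172,195):
    r=g[v,276:362].astype(int);dd=np.diff(r);a,b=np.argmax(dd[:20]),60+np.argmin(dd[60:]);print(v,a+276.5,b+276.5,on([[a+276.5,v],[b+276.5,v]])[:,1])
for u in (300,318,336):
    r=g[120:214,u].astype(int);dd=np.diff(r);a,b=np.argmax(dd[:30]),75+np.argmin(dd[75:]);print(u,a+120.5,b+120.5,on([[u,a+120.5],[u,b+120.5]])[:,0])
E
```

```text
w3 inl 2981 rms 0.780937119113876 normal [-0.33   0.042  0.943] tilt 0.3392808778645846 norm yaw deg -7.241122042888203 rect ((0.22104263305664062, 0.05342674255371094), (55.48092269897461, 65.03138732910156), 82.7698745727539) centre [516.596  43.814  80.701]
w3 inl 2981 rms 0.780937119113876 normal [-0.33   0.042  0.943] tilt 0.3392808778645846 norm yaw deg -7.241122042888203 rect ((0.22104263305664062, 0.05342674255371094), (55.48092269897461, 65.03138732910156), 82.7698745727539) centre [516.596  43.814  80.701]
tool frame: n [ 0.003  0.006 -1.   ] C [  2.81    0.013 184.835]
[ 53  49  51  52  69 182 120 116 113 180 227 228 230 230 231 231 233 234
 234 236 237 237 238 238 239 240 240 241 236 220  78  56]
[207 185 186 114 165 226 229 222 197 229 232 233 231 231 233 234 231 233
 236 235 233 234 236 234 234 234 235 234 236 236 237 236 238 228 228 233
 229 190 107 158 185 204 224]
292 146 52 59 ((317.5, 175.0), (58.0, 51.0), 90.0)
150 283.5 351.5 [-36.583  36.169]
172 283.5 350.5 [-37.173  35.676]
195 284.5 349.5 [-36.83  35.32]
300 133.5 208.5 [ 48.733 -34.988]
318 133.5 208.5 [ 48.648 -35.022]
336 133.5 208.5 [ 48.729 -35.069]
```

```bash
python3 -c "
from goal import *
go(nrm(.3375,-7),-7,[516.8,43.5,80.8],30)"
```

```text
target [506.286  44.791 112.798] [ 0.06   0.984 -0.01   0.168] shift m [ 0.002 -0.     0.151] turn [ 0.005 -0.001  0.006]
```

```bash
python3 -m handwheel '[[0.002,0,0.05,0.005,-0.001,0.006,-1],[0.002,0,0.1,0.005,-0.001,0.006,-1],[0.002,0,0.13,0.005,-0.001,0.006,-1],[0.002,0,0.145,0.005,-0.001,0.006,-1],[0.002,0,0.151,0.005,-0.001,0.006,-1],[0.002,0,0.151,0.005,-0.001,0.006,-1],[0.002,0,0.151,0.005,-0.001,0.006,-1],[0.002,0,0.151,0.005,-0.001,0.006,-1]]'; python3 look.py w4; python3 - <<'E'
from goal import *
im=cv2.imread("pics/w4.png");cv2.imwrite("pics/w4c.png",cv2.resize(im[140:330,240:400],None,fx=3,fy=3,interpolation=2))
cv2.imwrite("pics/s4.png",get_image("scene")[0])
go(nrm(.3375,-7),-7,[516.8,43.5,80.8],30)
E
```

```text
clock: 8.68
position: [506.6, 45.4, 113.8]
ee_rot: [0.06, 0.984, -0.01, 0.168]
contact_force: [0.8, 0.4, -0.8]
gripper_width: 38.6
grasp_force: 60.5
8.675 [506.6  45.4 113.8] [ 0.0603  0.9838 -0.0099  0.1685] [ 0.43  0.18 -0.9   0.73 -0.26 -2.81] 38.61152933941886 60.47627694904804 [ 0.8  0.4 -0.8]
target [506.286  44.791 112.798] [ 0.06   0.984 -0.01   0.168] shift m [ 0.    -0.001  0.001] turn [ 0.     0.001 -0.   ]
```

View pics/w4c.png

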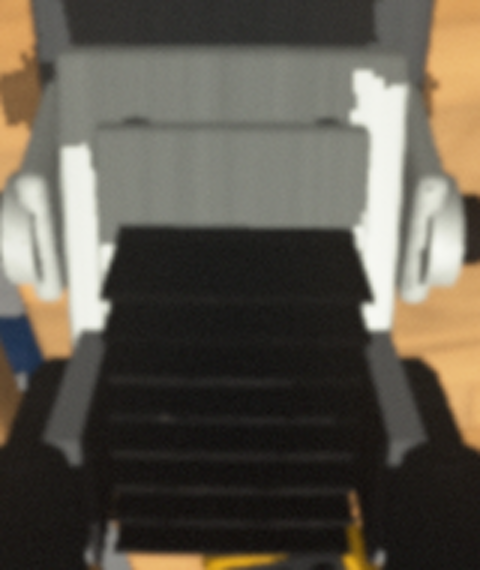

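The crop shows the platen's low edge at crop row 125 (columns 97–370), with the sink's lower edge parallel above it (columns 118–355) and laterally centred. The wrist is the worry: j5 = -0.26 is near its -0.16 limit and j6 = -2.81 is near -3.1. Before going on, I'll fit a simple kinematic model to check that the goal is reachable, including with a half turn.

```bash
cat > kin.py <<'E'
from goal import *
from scipy.optimize import least_squares
s=read_state()
J=[[-.92,.386,.007,0,-1.194,-.259],[.31,.07,-.23,0,-1.27,-1.88],[.93,.30,-.34,0,-.93,-.93],[.93,.28,-.31,0,-.98,-.93],[.60,-.09,-.66,.31,-.76,-2.48],s["joints"]]
Pp=[[238.4,-577.1,230.2],[471.4,-17.8,299.8],[429.5,310.7,150.4],[428.4,309.3,171.3],[458.5,50.1,256.1],s["position"]]
Q=[[-.195,.981,.001,0],[-.0012,1,-.0001,-.0007],[-.707,.7072,0,.0001],[.7074,-.7069,.0001,.002],[.057,.9842,-.0084,.1673],s["ee_rot"]]
J=np.array(J);Pp=np.array(Pp);Q=np.array(Q)
e=R.from_euler
def rot(q): # sign choices below are tested against the data
    F=e('z',q[0])*e('y',q[1]-q[2]);W=F*e('x',sg*q[3]);return F,W,W*e('y',-q[4])*e('x',s6*q[5])
best=None
for sg in(1,-1):
  for s6 in(1,-1):
    O=[rot(q)[2].inv()*R.from_quat(a) for q,a in zip(J,Q)]
    sp=max((O[0].inv()*o).magnitude() for o in O)
    if best is None or sp<best[0]: best=(sp,sg,s6,R.concatenate(O).mean())
sp,sg,s6,OT=best
def fk(q,x):
    F,W,T=rot(q)
    p=e('z',q[0]).apply([x[0],x[6],x[1]])+e('zy',[q[0],q[1]]).apply([0,0,x[2]])+F.apply([x[3],0,x[4]])+W.apply([0,x[7],0])+T.apply([x[5],0,0])
    return p,T*OT
f=lambda x:np.r_[((np.array([fk(q,x)[0] for q in J])-Pp)*np.array([1,1,1,1,1,3])[:,None]).ravel(),(x-x0)*.003]
x0=np.array([0,300,400,400,0,250,100,0.]);fit=least_squares(f,x0);X=fit.x
lo=np.array([-3.14,-1.21,-1.07,-3.16,-2.99,-3.1]);hi=np.array([3.14,2.06,1.41,2.05,-.16,3.1])
def ik(p,Rt,q0,free=False):
    g=lambda q:np.r_[fk(q,X)[0]-p,300*(fk(q,X)[1].inv()*Rt).as_rotvec()]
    return least_squares(g,np.clip(q0,lo+.01,hi-.01),bounds=(lo-9*free,hi+9*free)) 
def tgt(n,yaw,C,stand,part=(.6,0,3.7),half=False,pitch=0):
    h=np.array([np.cos(np.radians(yaw)),np.sin(np.radians(yaw)),0]);ex=h-n*(h@n);ex/=np.linalg.norm(ex);ey=np.cross(n,ex)
    Rt=R.from_matrix(np.c_[-ex,ey,-n]);p=np.array(C)+n*stand-Rt.apply(part)
    if half: Rt=Rt*e('z',np.pi)
    return p,Rt
E
python3 - <<'E'
from kin import *
print(sp,sg,s6,X.round(1),"res",fit.fun[:18].reshape(6,3).round(1))
N=nrm(.3375,-7)
for half in(0,1):
    q=s["joints"]+[0,0,0,0,0,np.pi*half]
    for st in(30,15,5,0,-3,-5):
        r=ik(*tgt(N,-7,[516.8,43.5,80.8],st,half=half),q,True);q=r.x;print(half,st,q.round(3),r.cost.round(3))
E
```

```text
0.009128625851908077 -1 -1 [ 226.1  158.9  139.9  243.9   78.5   27.3 -107.2  -62.7] res [[-29.2  91.   13.7]
 [ 49.5   3.1 -25.7]
 [ 28.2 -36.7  32.2]
 [ 28.9 -32.2  24.3]
 [ 31.7  84.7 -33. ]
 [ -5.4   3.1  -3.9]]
0 30 [ 0.43   0.19  -0.886  0.718 -0.267 -2.797] 0.0
0 15 [ 0.413  0.273 -0.873  0.921 -0.214 -2.991] 0.0
0 5 [ 0.395  0.333 -0.856  1.099 -0.185 -3.155] 0.0
0 0 [ 0.385  0.365 -0.843  1.196 -0.173 -3.243] 0.0
0 -3 [ 0.378  0.385 -0.833  1.254 -0.168 -3.296] 0.0
0 -5 [ 0.373  0.399 -0.826  1.293 -0.164 -3.331] 0.0
1 30 [ 0.43   0.191 -0.885  0.71  -0.27   0.352] 0.0
1 15 [ 0.415  0.274 -0.871  0.909 -0.217  0.162] 0.0
1 5 [ 0.397  0.333 -0.855  1.083 -0.187  0.   ] 0.0
1 0 [ 0.387  0.365 -0.842  1.178 -0.176 -0.087] 0.0
1 -3 [ 0.38   0.385 -0.833  1.236 -0.17  -0.139] 0.0
1 -5 [ 0.376  0.399 -0.825  1.275 -0.166 -0.174] 0.0
```

```bash
sed -i "s/e('zy'/e('ZY'/" kin.py; python3 - <<'E'
from kin import *
print(sp,X.round(1),"res",fit.fun[:18].reshape(6,3).round(1))
N=nrm(.3375,-7)
for half in(0,1):
    q=s["joints"]+[0,0,0,0,0,np.pi*half]
    for st in(30,15,5,0,-3,-5):
        r=ik(*tgt(N,-7,[516.8,43.5,80.8],st,half=half),q,True);q=r.x;print(half,st,q.round(3),r.cost.round(3))
E
```

```text
0.009128625851908077 [  -1.9  167.4  565.2  424.2   -2.1  302.6    2.2 -161.8] res [[ 0.3  0.2 -0.6]
 [-1.3  0.8  1.6]
 [-0.  -1.8 -0.6]
 [ 2.   0.8 -1. ]
 [-0.5  2.1 -0.3]
 [ 0.2 -0.4  0.3]]
0 30 [ 0.429  0.182 -0.902  0.739 -0.26  -2.818] 0.0
0 15 [ 0.359  0.21  -0.947  0.949 -0.19  -2.968] 0.0
0 5 [ 0.264  0.226 -0.983  1.215 -0.133 -3.148] 0.0
0 0 [ 0.189  0.234 -0.996  1.411 -0.103 -3.275] 0.0
0 -3 [ 0.138  0.24  -1.     1.543 -0.085 -3.359] 0.0
0 -5 [ 0.102  0.244 -1.001  1.634 -0.074 -3.417] 0.0
1 30 [ 0.433  0.183 -0.898  0.725 -0.266  0.334] 0.0
1 15 [ 0.368  0.211 -0.941  0.922 -0.197  0.191] 0.0
1 5 [ 0.281  0.227 -0.976  1.168 -0.142  0.024] 0.0
1 0 [ 0.212  0.235 -0.992  1.351 -0.112 -0.095] 0.0
1 -3 [ 0.163  0.241 -0.998  1.478 -0.094 -0.177] 0.0
1 -5 [ 0.129  0.245 -0.999  1.567 -0.083 -0.233] 0.0
```

The model fits to about 2 mm. It shows j5 and j6 going out of range in this branch, so I'll search for another branch or a pitched or re-gripped variant.

```bash
cat > srch.py <<'E'
from kin import *
N=nrm(.3375,-7);rng=np.random.default_rng(1)
for half in(0,1):
    p,Rt=tgt(N,-7,[516.8,43.5,80.8],-5,half=half);S=[]
    for i in range(150):
        r=ik(p,Rt,rng.uniform(lo,hi))
        if r.cost<.05 and not any(abs(r.x-a).max()<.05 for a in S): S.append(r.x);print("half",half,r.x.round(3))
# part tipped in the grip about the closing axis by a (tool leans a rad more upright)
for half in(0,):
  for a in(-.3,-.2,-.1,.1,.2,.3):
    p,Rt=tgt(N,-7,[516.8,43.5,80.8],-5);pp=p+Rt.apply([.6,0,-9]);Rt=Rt*e('y',a);p=pp-Rt.apply([.6,0,-9])
    r=ik(p,Rt,s["joints"]+[0,0,0,0,0,3.14],True) if 0 else ik(p,Rt,s["joints"]*1.,True)
    print("pitch",a,Rt.apply([0,0,1]).round(2),r.x.round(3),r.cost.round(3))
E
timeout 500 python3 srch.py
```

```text
pitch -0.3 [ 0.59 -0.07 -0.8 ] [-0.215  0.258 -0.723  3.619 -0.07  -5.115] 43.318
pitch -0.2 [ 0.51 -0.06 -0.86] [-0.227  0.257 -0.787  3.237 -0.015 -4.718] 139.41
pitch -0.1 [ 0.42 -0.05 -0.91] [-0.224  0.25  -0.856  2.82   0.042 -4.298] 53.051
pitch 0.1 [ 0.23 -0.03 -0.97] [ 0.453  0.288 -0.749  0.377 -0.355 -2.487] 0.0
pitch 0.2 [ 0.14 -0.02 -0.99] [ 0.439  0.321 -0.599  0.143 -0.537 -2.251] 0.0
pitch 0.3 [ 0.04 -0.   -1.  ] [ 0.41   0.358 -0.487  0.03  -0.693 -2.125] 0.0
```

There is no in-range solution with the tool square to the part. If the part sits about 0.2 rad tipped in the grip about the closing axis, with the tool nearer vertical, all joints have good margin. I'll take it back to its original clear spot, set it down and re-grip it pitched.

```bash
cat >> goal.py <<'E'
def rel(p,Rt):
    s=read_state();R0=R.from_quat(s["ee_rot"]);print("shift m",R0.inv().apply(np.array(p)-s["position"])/1000,"turn",(R0.inv()*Rt).as_rotvec())
E
python3 -c "
from goal import *
rel([429.5,310.5,100],R.from_quat([-.7071,.7071,0,0]))"
```

```text
shift m [ 0.107  0.254 -0.023] turn [-0.286  0.254 -1.675]
```

```bash
python3 -m handwheel '[[0,0,-0.06,0,0,0,-1],[0.02,0.03,-0.1,-0.04,0.04,-0.17,-1],[0.04,0.08,-0.1,-0.08,0.07,-0.34,-1],[0.06,0.13,-0.1,-0.11,0.1,-0.51,-1],[0.08,0.18,-0.09,-0.15,0.13,-0.68,-1],[0.107,0.22,-0.07,-0.286,0.254,-1.675,-1],[0.107,0.254,-0.023,-0.286,0.254,-1.675,-1],[0.107,0.254,-0.023,-0.286,0.254,-1.675,-1],[0.107,0.254,-0.023,-0.286,0.254,-1.675,-1],[0.107,0.254,-0.023,-0.286,0.254,-1.675,-1]]'; python3 -m handwheel '[[0,0,0,0,0,0,-1],[0,0,0,0,0,0,-1],[0,0,0,0,0,0,-1]]';python3 -c "
from goal import *
rel([429.5,310.5,4.5],R.from_quat([-.7071,.7071,0,0]))"
```

```text
clock: 10.02
position: [429.5, 310.8, 99.0]
ee_rot: [-0.683, 0.73, 0.001, 0.006]
contact_force: [0.1, 0.5, -0.7]
gripper_width: 38.6
grasp_force: 61.0
clock: 10.4
position: [429.3, 310.1, 99.5]
ee_rot: [-0.68, 0.733, 0.001, 0.007]
contact_force: [-0.2, -0.1, -0.2]
gripper_width: 38.7
grasp_force: 60.9
shift m [0.001 0.001 0.095] turn [-0.009  0.011 -0.075]
```

```bash
python3 -m handwheel '[[0,0,0.04,-0.009,0.011,-0.075,-1],[0,0,0.075,-0.009,0.011,-0.075,-1],[0,0,0.088,-0.009,0.011,-0.075,-1],[0,0,0.092,-0.009,0.011,-0.075,-1],[0,0,0.095,-0.009,0.011,-0.075,-1],[0,0,0.095,-0.009,0.011,-0.075,-1],[0,0,0.095,-0.009,0.011,-0.075,-1]]'
```

```text
clock: 11.28
position: [430.8, 311.8, 5.1]
ee_rot: [0.708, -0.707, -0.0, -0.001]
contact_force: [-0.0, -0.7, -1.0]
gripper_width: 38.7
grasp_force: 60.9
```

```bash
python3 -m handwheel '[[0,0,0.001,0,0,0,-1],[0,0,0.001,0,0,0,-1]]'; python3 -m handwheel '[[0,0,0.0007,0,0,0,-1],[0,0,0.0007,0,0,0,-1]]'
```

```text
clock: 11.52
position: [430.7, 311.7, 4.0]
ee_rot: [0.708, -0.706, -0.0, -0.0]
contact_force: [-0.9, -0.1, 4.1]
gripper_width: 38.7
grasp_force: 61.4
clock: 11.78
position: [430.7, 311.7, 3.9]
ee_rot: [0.708, -0.706, -0.0, -0.0]
contact_force: [-2.0, -1.7, 9.3]
gripper_width: 38.2
grasp_force: 62.0
```

```bash
python3 -m handwheel '[[0,0,-0.0004,0,0,0,1],[0,0,-0.0004,0,0,0,1],[0,0,-0.0004,0,0,0,1],[0,0,-0.0004,0,0,0,1],[0.0026,0,-0.0026,0,0.1,0,1],[0.0026,0,-0.0026,0,0.2,0,1],[0.0026,0,-0.0026,0,0.2,0,1],[0.0026,0,-0.0026,0,0.2,0,1]]'; python3 -m handwheel '[[0,0,0,0,0,0,-1],[0,0,0,0,0,0,-1],[0,0,0,0,0,0,-1],[0,0,0,0,0,0,-1],[0,0,0,0,0,0,-1],[0,0,0,0,0,0,-1],[0,0,0,0,0,0,-1]]'
```

```text
clock: 12.78
position: [430.1, 308.4, 5.0]
ee_rot: [0.704, -0.703, 0.07, 0.071]
contact_force: [0.5, -0.8, 0.1]
gripper_width: 85.3
grasp_force: 0.0
clock: 13.65
position: [430.8, 309.0, 5.8]
ee_rot: [0.704, -0.703, 0.071, 0.07]
contact_force: [1.3, 0.1, 5.1]
gripper_width: 38.4
grasp_force: 60.7
```

```bash
python3 -m handwheel '[[0,0,-0.01,0,0,0,-1],[0,0,-0.05,0,0,0,-1],[0,0,-0.1,0,0,0,-1],[0,0,-0.15,0,0,0,-1],[0,0,-0.15,0,0,0,-1],[0,0,-0.15,0,0,0,-1]]'; python3 look.py w5; cat > part.py <<'E'
import sys
from fit import *
im,D,s=load(sys.argv[1])
H=np.array(camera_model("wrist")["hand_eye"]);c=(np.array(camera_model("wrist")["K"],float),H[:3,:3],H[:3,3])
uv=np.stack(np.meshgrid(np.arange(270,368),np.arange(190,330)),-1).reshape(-1,2);P=depth("wrist",uv,c,D)
P=P[(abs(P[:,2])<45)&(abs(P[:,1])<10)&(abs(P[:,0])<40)]
# part frame: pitched about tool y by -a ; side plane = extreme points along part x
best=None;rng=np.random.default_rng(0)
Q=P[P[:,0]>18]
for _ in range(500):
    a=Q[rng.choice(len(Q),3,False)];n=np.cross(a[1]-a[0],a[2]-a[0]);L=np.linalg.norm(n)
    if L<30: continue
    n/=L*np.sign(n[0]) if n[0] else L
    k=(abs((Q-a[0])@n)<.8).sum()
    if n[0]>.9 and (best is None or k>best[0]): best=(k,n,a[0])
k,n,p=best
for _ in range(4):
    i=abs((Q-p)@n)<1.2;p=Q[i].mean(0);n=np.linalg.svd(Q[i]-p)[2][2];n*=np.sign(n[0])
print("near side plane",i.sum(),p,n,"pitch",np.arctan2(n[2],n[0]))
b=np.arctan2(n[2],n[0]);ux=np.array([np.cos(b),0,np.sin(b)]);uz=np.array([-np.sin(b),0,np.cos(b)])
print("part axes in tool",ux,uz)
X=P@ux;Z=P@uz;print("x near",np.median(X[i.nonzero()[0]]) if 0 else (Q[i]@ux).mean(),"z range",np.percentile(Q[i]@uz,[.5,2,50,98,99.5]),"topmost z",np.percentile(Z,[1,2,5]),"far x",np.percentile(X,[.5,2,5]))
E
python3 part.py w2; python3 part.py w5; python3 -c "
import cv2;cv2.imwrite('pics/w5c.png',cv2.imread('pics/w5.png')[120:400,160:480])"
```

```text
clock: 14.4
position: [429.7, 338.0, 151.6]
ee_rot: [0.704, -0.703, 0.07, 0.072]
contact_force: [0.3, -0.0, -2.2]
gripper_width: 38.4
grasp_force: 60.5
14.4 [429.7 338.  151.6] [ 0.704  -0.7031  0.0701  0.0715] [ 1.02  0.39 -0.25  0.12 -1.1  -1.08] 38.41169346949617 60.51194563508034 [ 0.3 -0.  -2.2]
near side plane 1075 [ 25.508  -0.018 -11.786] [ 1.     0.008 -0.023] pitch -0.0228283162485046
part axes in tool [ 1.     0.    -0.023] [0.023 0.    1.   ]
x near 25.770708191671527 z range [-23.126 -22.927 -12.014   2.282   3.082] topmost z [-23.681 -23.5   -23.167] far x [-22.705 -22.11  -21.608]
near side plane 598 [23.843  0.11  -6.229] [0.986 0.012 0.169] pitch 0.16964328069000922
part axes in tool [0.986 0.    0.169] [-0.169  0.     0.986]
x near 22.4491145729412 z range [-21.396 -21.133 -10.915   4.649   5.094] topmost z [-22.252 -22.026 -21.601] far x [-25.843 -25.393 -24.951]
```

View pics/w5c.png

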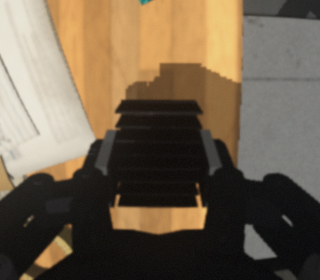

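The part is held pitched as planned (measured 0.19, pose says 0.20). I'll check the wrist camera's tilt bias against the bench plane, then verify reach.

```bash
cat > g2.py <<'E'
from kin import *
PO=np.array([-3.7,0,5.1]);A=.2
def t2(tilt,yaw,C,stand,po=PO,a=A):
    n=nrm(tilt,yaw);h=np.array([np.cos(np.radians(yaw)),np.sin(np.radians(yaw)),0]);ex=h-n*(h@n);ex/=np.linalg.norm(ex);ey=np.cross(n,ex)
    Rt=R.from_matrix(np.c_[-ex,ey,-n])*e('y',a);return np.array(C)+n*stand-Rt.apply(po),Rt
E
python3 - <<'E'
from g2 import *
for n,bx in(("w0",(310,90,600,260)),("w1",(180,20,400,240)),("w3",(235,20,470,205))):
    im,D,st=load(n);c=cam("wrist",st);uv=np.stack(np.meshgrid(np.arange(bx[0],bx[2],2),np.arange(bx[1],bx[3],2)),-1).reshape(-1,2)
    P=depth("wrist",uv,c,D);P=P[abs(P[:,2])<6]
    for _ in range(3):
        B=np.c_[P[:,:2],np.ones(len(P))];k=np.linalg.lstsq(B,P[:,2],rcond=None)[0];P=P[abs(P[:,2]-B@k)<4]
    print(n,len(P),"slopes",k[:2],"z at (517,43)",k@[517,43,1],"at part",k@[430,310,1])
q=s["joints"]
for st in(120,30,0,-5):
    p,Rt=t2(.3375,-7,[516.8,43.5,80.8],st);r=ik(p,Rt,[.45,.2,-.7,.3,-.4,-2.4],True);print(st,r.x.round(3),r.cost.round(3),p)
    if st==120: rel(p,Rt)
E
```

```text
w0 7730 slopes [ 0.001 -0.   ] z at (517,43) 0.8188152047362605 at part 0.7198092953866486
w1 9525 slopes [0. 0.] z at (517,43) 0.7997209459735825 at part 0.850334113670838
w3 7136 slopes [0. 0.] z at (517,43) 0.5539439981763653 at part 0.6572752403358679
120 [ 0.497  0.091 -0.525  0.107 -0.844 -2.256] 0.0 [473.029  48.874 198.575]
shift m [ 0.292 -0.043  0.011] turn [-0.053 -0.256  1.7  ]
30 [ 0.456  0.25  -0.59   0.13  -0.618 -2.25 ] 0.0 [502.609  45.242 113.652]
0 [ 0.444  0.307 -0.606  0.142 -0.545 -2.254] 0.0 [512.468  44.032  85.345]
-5 [ 0.441  0.317 -0.608  0.145 -0.533 -2.254] 0.0 [514.112  43.83   80.627]
```

The camera shows no tilt bias and the joints have ample margin. Going to the 120 mm standoff.

```bash
python3 -m handwheel '[[0.03,0,-0.02,-0.005,-0.025,0.17,-1],[0.08,-0.01,-0.03,-0.01,-0.05,0.34,-1],[0.13,-0.02,-0.03,-0.016,-0.077,0.51,-1],[0.18,-0.03,-0.02,-0.021,-0.1,0.68,-1],[0.23,-0.04,0,-0.027,-0.128,0.85,-1],[0.27,-0.043,0.01,-0.032,-0.154,1.02,-1],[0.292,-0.043,0.011,-0.053,-0.256,1.7,-1],[0.292,-0.043,0.011,-0.053,-0.256,1.7,-1],[0.292,-0.043,0.011,-0.053,-0.256,1.7,-1],[0.292,-0.043,0.011,-0.053,-0.256,1.7,-1]]'; python3 -m handwheel '[[0,0,0,0,0,0,-1],[0,0,0,0,0,0,-1]]'; python3 -c "
from g2 import *
rel(*t2(.3375,-7,[516.8,43.5,80.8],120))"
```

```text
clock: 15.7
position: [472.6, 49.3, 197.6]
ee_rot: [0.063, 0.996, -0.004, 0.068]
contact_force: [-0.4, 0.5, -3.1]
gripper_width: 38.1
grasp_force: 60.4
clock: 15.95
position: [473.6, 50.1, 198.6]
ee_rot: [0.06, 0.996, -0.004, 0.069]
contact_force: [-0.0, 0.3, -0.4]
gripper_width: 38.2
grasp_force: 60.5
shift m [ 0.    -0.001 -0.   ] turn [ 0.001 -0.     0.002]
```

Close look with the wrist camera from here, refitting the platen in the tool frame.

```bash
python3 look.py w6; python3 - <<'E'
from g2 import *
im,D,st=load("w6");nn,C,k=platen("w6",(250,70,390,212))
print(cv2.boundingRect(k));Rt=R.from_quat(st["ee_rot"])
Rp=Rt*e('y',-A);o=Rt.apply(PO)+st["position"]
print("platen centre in part frame (x down-slope,y,z down)",Rp.inv().apply(C-o),"normal",Rp.inv().apply(nn))
cv2.imwrite("pics/w6c.png",im[60:380,160:480])
E
python3 part.py w6
```

```text
15.95 [473.6  50.1 198.6] [ 0.06    0.9958 -0.0036  0.0685] [ 0.5   0.09 -0.52  0.11 -0.85 -2.25] 38.233106842136436 60.45246496796608 [-0.   0.3 -0.4]
w6 inl 1715 rms 0.9020021798950545 normal [-0.315  0.037  0.948] tilt 0.32284722450354575 norm yaw deg -6.76694949151716 rect ((3.4467601776123047, -5.1764984130859375), (88.51950073242188, 36.62172317504883), 82.7723159790039) centre [498.284  39.936  52.962]
(266, 174, 90, 38)
platen centre in part frame (x down-slope,y,z down) [ 26.575  -7.302 140.219] normal [-0.014  0.    -1.   ]
near side plane 585 [22.752 -0.023 -6.156] [0.985 0.008 0.172] pitch 0.1728731267063739
part axes in tool [0.985 0.    0.172] [-0.172  0.     0.985]
x near 21.353806392871267 z range [-21.355 -21.012 -10.935   4.253   5.174] topmost z [-22.066 -21.776 -21.382] far x [-26.781 -26.394 -26.092]
```

View pics/w6c.png

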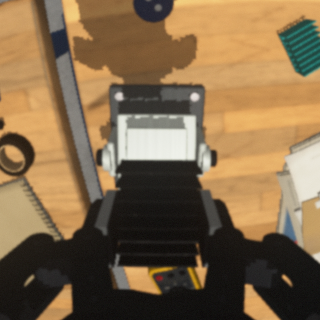

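```bash
cat > edge.py <<'E'
import sys
from g2 import *
def edges(name,C0=np.array([516.8,43.5,80.8]),show=True):
    im,D,st=load(name);c=cam("wrist",st);Rt=R.from_quat(st["ee_rot"]);Rp=Rt*e('y',-A);o=Rt.apply(PO)+st["position"]
    n=nrm(.3375,-7);uv=np.stack(np.meshgrid(np.arange(240,400),np.arange(60,260)),-1).reshape(-1,2)
    P=depth("wrist",uv,c,D);h=(P-C0)@n;q=Rp.inv().apply(P-o);w=Rp.inv().apply(C0-o);i=(abs(h)<5)&(abs(q-w)[:,0]<45)&(abs(q-w)[:,1]<32)
    m=P[i].mean(0);nn=np.linalg.svd(P[i]-m)[2][2];nn*=np.sign(nn[2]);i=abs((P-m)@nn)<3;j=i&(abs(q-w)[:,0]<45)&(abs(q-w)[:,1]<36)
    M=np.zeros(D.shape,np.uint8);M[uv[j][:,1],uv[j][:,0]]=255;M=cv2.morphologyEx(M,cv2.MORPH_OPEN,np.ones((5,5)))
    v,u=np.nonzero(M);d,ww,oo=rays("wrist",np.c_[u,v],c);Q=oo+ww*((m-oo)@nn/(ww@nn))[:,None];L=Rp.inv().apply(Q-o)
    print(name,j.sum(),"height of plane vs C0",(m-C0)@n,"normal in part frame",Rp.inv().apply(nn))
    y=L[:,1];lowx=[L[abs(y-t)<3,0].max() for t in(-18,-9,0,9,18)]
    xs=np.linspace(L[:,0].max()-14,L[:,0].max()-4,4);sides=[(y[abs(L[:,0]-t)<2].min(),y[abs(L[:,0]-t)<2].max()) for t in xs]
    print("low edge x",np.round(lowx,1),"sides",np.round(sides,1),"z",np.median(L[:,2]))
if __name__=="__main__": edges(sys.argv[1])
E
python3 edge.py w3; python3 edge.py w6; python3 - <<'E'
from h import *
a,b=[cv2.cvtColor(cv2.imread(f"pics/{n}.png"),6)[226:326,285:352].astype(np.float32) for n in("w5","w6")]
print(cv2.phaseCorrelate(a,b,cv2.createHanningWindow((67,100),cv2.CV_32F)))
for n in("w5","w6"):
    g=cv2.cvtColor(cv2.imread(f"pics/{n}.png"),6)[205:330,300:336].mean(1);print(g.round(0).astype(int).tolist())
E
```

```text
w3 2985 height of plane vs C0 0.11050270747078259 normal in part frame [-0.195  0.007 -0.981]
low edge x [74.  72.9 72.9 73.  73. ] sides [[-27.7  27.2]
 [-27.6  27.1]
 [-27.6  28.1]
 [-27.5  28.1]] z 174.57064795088613
w6 1897 height of plane vs C0 -0.06418397235079505 normal in part frame [ 0.005  0.004 -1.   ]
low edge x [32.5 32.5 32.5 32.5 32.5] sides [[-28.3  26.9]
 [-28.3  26.9]
 [-28.2  26.9]
 [-28.2  26.8]] z 119.96418116557425
((-1.7066952725964626, -0.289253112815409), 0.32399412367078995)
[83, 82, 81, 81, 81, 81, 80, 80, 80, 80, 80, 80, 79, 74, 61, 43, 34, 32, 28, 25, 24, 24, 24, 24, 24, 26, 33, 40, 41, 37, 30, 25, 21, 21, 22, 21, 21, 21, 20, 21, 22, 25, 27, 25, 21, 19, 18, 18, 18, 18, 18, 18, 18, 18, 18, 20, 22, 21, 19, 17, 16, 16, 16, 16, 16, 15, 16, 16, 17, 18, 19, 18, 17, 16, 16, 15, 15, 15, 16, 16, 15, 16, 18, 20, 20, 19, 16, 16, 15, 15, 15, 16, 15, 16, 17, 18, 20, 21, 19, 16, 16, 15, 15, 16, 16, 16, 17, 18, 19, 21, 20, 18, 17, 16, 16, 16, 17, 16, 17, 18, 24, 44, 82, 119, 139]
[235, 235, 235, 236, 236, 236, 236, 236, 236, 237, 237, 237, 236, 228, 189, 115, 56, 38, 36, 35, 34, 34, 34, 34, 33, 34, 36, 37, 38, 36, 34, 32, 31, 31, 31, 30, 30, 30, 29, 29, 30, 31, 31, 30, 28, 27, 26, 26, 25, 26, 26, 26, 25, 24, 25, 27, 28, 27, 25, 23, 22, 22, 22, 22, 21, 21, 21, 21, 22, 22, 23, 22, 20, 19, 19, 18, 19, 19, 18, 18, 18, 18, 20, 22, 22, 20, 19, 17, 16, 17, 17, 17, 17, 17, 18, 23, 29, 31, 26, 19, 17, 15, 15, 16, 16, 16, 17, 19, 25, 30, 28, 22, 17, 16, 16, 15, 16, 16, 16, 20, 30, 54, 89, 119, 132]
```

```bash
python3 - <<'E'
from g2 import *
H=np.array(camera_model("wrist")["hand_eye"]);K=np.array(camera_model("wrist")["K"],float)
def X(uv,zp,a):
    d,w,o=rays("wrist",uv,(K,H[:3,:3],H[:3,3]));M=e('y',a).as_matrix();w=w@M.T;o=M@o  # tool->part axes
    return (o+w*((zp-o[2])/w[:,2])[:,None])
for n,zb,a,far in(("w2",3.8,0,0),("w5",5.7,A,0),("w6",5.7,A,0)):
    im=cv2.imread(f"pics/{n}.png");g=cv2.cvtColor(im,6).astype(float)
    pr=g[205:335,300:336].mean(1)
    t=(pr[0]+pr[22])/2;i=np.argmax(pr<t);rn=204+i+(pr[i-1]-t)/(pr[i-1]-pr[i])
    k=np.argmax(np.diff(pr[105:]))+105.5+205;x1=X([[317.8,rn]],zb,a)[0,0]
    pk=[205+j for j in range(20,125) if pr[j]>=pr[j-1] and pr[j]>pr[j+1] and pr[j]>pr[max(j-4,0)]+1.5 and pr[j]>pr[j+4]+1.5]
    print(n,"near row",rn,"x",x1,"-25=",x1-25,"far row",k,"x",X([[317.8,k]],zb-26,a)[0,0],pk)
    # lateral: columns of near lower edge
    r=g[int(rn)+3:int(rn)+8,262:376].mean(0);print(np.round(r[::3]).astype(int).tolist())
E
```

```text
w2 near row 215.55961893054703 x 24.62399044478107 -25= -0.3760095552189284 far row 324.5 x -24.466241624732547 [240, 253, 267, 279, 292, 303, 314]
[150, 148, 151, 149, 156, 144, 43, 34, 31, 30, 29, 30, 29, 29, 28, 27, 27, 26, 27, 27, 27, 28, 27, 27, 27, 26, 27, 27, 27, 27, 28, 28, 82, 181, 196, 196, 199, 201]
w5 near row 219.40978593272172 x 21.710892747361147 -25= -3.2891072526388534 far row 326.5 x -27.638560794273204 [233, 247, 261, 275, 289, 302, 314]
[150, 153, 151, 152, 166, 153, 71, 32, 31, 30, 30, 29, 28, 28, 28, 26, 26, 28, 27, 27, 26, 26, 26, 25, 26, 27, 26, 25, 25, 24, 27, 27, 66, 85, 93, 106, 109, 110]
w6 near row 219.73792587046051 x 21.533970552430542 -25= -3.4660294475694577 far row 326.5 x -27.638560794273204 [233, 247, 261, 275, 289, 302, 314, 329]
[147, 214, 216, 171, 172, 98, 79, 34, 34, 35, 35, 35, 34, 35, 34, 35, 36, 36, 36, 35, 36, 36, 37, 35, 35, 36, 36, 36, 35, 37, 36, 38, 128, 137, 219, 224, 155, 60]
```

The fin lines sit on the same pixel rows in both pictures, so the part has not slipped. It is about 0.8 mm off laterally and otherwise centred. Approaching to 15 mm along the platen normal, which is (-0.199, 0, 0.98) in the tool frame.

```bash
python3 -m handwheel '[[-0.01,-0.0008,0.049,0.003,-0.003,0.002,-1],[-0.016,-0.0008,0.078,0.003,-0.003,0.002,-1],[-0.019,-0.0008,0.095,0.003,-0.003,0.002,-1],[-0.0209,-0.0008,0.103,0.003,-0.003,0.002,-1],[-0.0209,-0.0008,0.103,0.003,-0.003,0.002,-1],[-0.0209,-0.0008,0.103,0.003,-0.003,0.002,-1]]'; python3 look.py w7; python3 edge.py w7; python3 - <<'E'
from g2 import *
rel(*t2(.339,-7,[516.8,43.5,80.8],15))
im,D=get_image("scene");cv2.imwrite("pics/s7.png",im)
a=cv2.resize(im[215:300,370:450],None,fx=4,fy=4,interpolation=2)
b=cv2.resize(cv2.imread("pics/w7.png")[140:310,240:400],None,fx=2,fy=2,interpolation=2);b=b[:340]
cv2.imwrite("pics/c7.png",np.hstack([a,b]))
E
```

```text
clock: 16.75
position: [509.0, 45.7, 101.1]
ee_rot: [0.062, 0.996, -0.004, 0.072]
contact_force: [0.3, -0.0, -0.6]
gripper_width: 38.3
grasp_force: 60.5
16.75 [509.   45.7 101.1] [ 0.0617  0.9955 -0.0043  0.0715] [ 0.45  0.28 -0.6   0.14 -0.58 -2.26] 38.26988731697724 60.52157208323479 [ 0.3 -0.  -0.6]
w7 2356 height of plane vs C0 -0.09333559215622368 normal in part frame [ 0.006  0.    -1.   ]
low edge x [34.1 34.1 34.1 34.1 34.1] sides [[-28.8  26. ]
 [-28.8  25.9]
 [-28.7  25.8]
 [-28.6  26.3]] z 16.016538894065857
shift m [ 0.002 -0.001  0.001] turn [ 0.     0.005 -0.002]
```

View pics/c7.png

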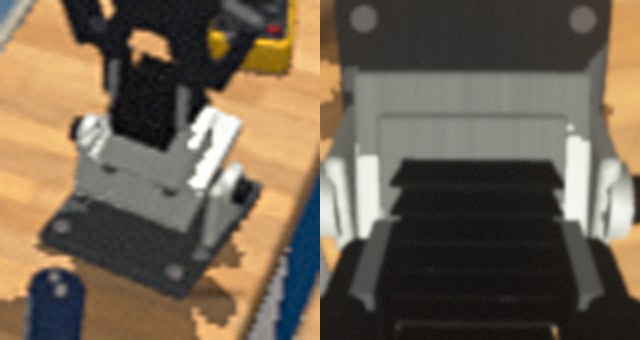

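The pictures show the sink parallel to the platen, above it and inside its outline. The platen's low edge is at crop row 115 (columns 378–575), and the sink's lower edge spans columns 392–565. I'll measure the lateral edges more finely.

```bash
python3 - <<'E'
from g2 import *
im,D,st=load("w7");g=cv2.cvtColor(im,6).astype(float);c=cam("wrist",st);Rt=R.from_quat(st["ee_rot"]);Rp=Rt*e('y',-A);o=Rt.apply(PO)+st["position"]
n=Rp.apply([0,0,-1]);
def at(uv,z):
    d,w,oo=rays("wrist",uv,c);q=o-n*z;Q=oo+w*((q-oo)@n/(w@n))[:,None];return Rp.inv().apply(Q-o)
print("cols at rows 200-212",g[200:212,258:282].mean(0).round().astype(int).tolist(),g[200:212,350:380].mean(0).round().astype(int).tolist())
print("row profile",g[188:226,300:336].mean(1).round().astype(int).tolist())
print("sink row",g[222:228,268:288].mean(0).round().astype(int).tolist(),g[222:228,350:372].mean(0).round().astype(int).tolist())
for u in(268,269,270,366,367,368): print(u,at([[u,206]],16)[0])
for v in(196,197,198): print(v,at([[318,v]],16)[0])
for u,v in((276,221),(362,221),(318,220)): print(u,at([[u,v]],0)[0])
E
```

```text
cols at rows 200-212 [125, 134, 138, 139, 139, 140, 141, 142, 140, 137, 131, 128, 133, 138, 140, 140, 139, 139, 139, 139, 140, 140, 140, 140] [140, 139, 140, 141, 141, 142, 143, 142, 140, 141, 140, 139, 143, 161, 183, 190, 185, 177, 172, 169, 162, 152, 148, 142, 129, 110, 102, 103, 104, 105]
row profile [138, 138, 138, 138, 137, 137, 137, 133, 122, 112, 114, 126, 136, 139, 140, 140, 140, 140, 140, 140, 140, 140, 140, 140, 140, 140, 140, 140, 139, 138, 129, 101, 62, 37, 29, 27, 25, 25]
sink row [216, 172, 142, 138, 138, 140, 140, 137, 131, 116, 96, 70, 50, 34, 28, 28, 28, 26, 28, 28] [29, 29, 28, 31, 30, 32, 44, 67, 94, 115, 129, 140, 171, 218, 237, 242, 243, 243, 242, 242, 241, 240]
268 [ 29.4   -29.198  16.   ]
269 [ 29.4   -28.604  16.   ]
270 [ 29.401 -28.01   16.   ]
366 [29.419 28.102 16.   ]
367 [29.418 28.697 16.   ]
368 [29.418 29.292 16.   ]
196 [35.248  0.036 16.   ]
197 [34.667  0.036 16.   ]
198 [34.086  0.036 16.   ]
276 [ 23.392 -22.437  -0.   ]
362 [23.398 23.561  0.   ]
318 [23.997  0.015 -0.   ]
```

Close up, the platen centre is about 1.2 mm to -y and 1.8 mm down-slope of the part. I'll correct that while descending to about 4 mm.

```bash
python3 -m handwheel '[[0.001,-0.0012,0.004,0,0,0,-1],[0,-0.0012,0.008,0,0,0,-1],[-0.0006,-0.0012,0.0121,0,0,0,-1],[-0.0006,-0.0012,0.0121,0,0,0,-1],[-0.0006,-0.0012,0.0121,0,0,0,-1],[-0.0006,-0.0012,0.0121,0,0,0,-1]]'; python3 look.py w8; python3 edge.py w8; python3 - <<'E'
from g2 import *
im,D,st=load("w8");g=cv2.cvtColor(im,6).astype(float);c=cam("wrist",st);Rt=R.from_quat(st["ee_rot"]);Rp=Rt*e('y',-A);o=Rt.apply(PO)+st["position"]
n=Rp.apply([0,0,-1]);
def at(uv,z):
    d,w,oo=rays("wrist",uv,c);q=o-n*z;Q=oo+w*((q-oo)@n/(w@n))[:,None];return Rp.inv().apply(Q-o)
print("row profile from 188",g[188:226,300:336].mean(1).round().astype(int).tolist())
for v in(195,200,205,210,215,220):print(v,at([[318,v]],0)[0,0],at([[318,v]],4)[0,0])
for r in(206,210,214):print(r,"L from 258",g[r:r+4,258:285].mean(0).round().astype(int).tolist(),"R from 350",g[r:r+4,350:378].mean(0).round().astype(int).tolist())
rel(*t2(.3385,-7,[516.8,43.5,80.8],4))
E
```

```text
clock: 17.6
position: [510.9, 44.0, 88.5]
ee_rot: [0.062, 0.996, -0.005, 0.071]
contact_force: [0.5, 0.0, -1.5]
gripper_width: 38.6
grasp_force: 60.5
17.6 [510.9  44.   88.5] [ 0.0619  0.9955 -0.0046  0.071 ] [ 0.45  0.3  -0.61  0.15 -0.55 -2.26] 38.624310632473964 60.52190691232681 [ 0.5  0.  -1.5]
w8 2096 height of plane vs C0 -0.13423246206618275 normal in part frame [ 0.015 -0.003 -1.   ]
low edge x [32.1 32.1 32.1 32.1 32.1] sides [[-27.5  27.6]
 [-28.   27.5]
 [-27.9  27.4]
 [-27.8  27.3]] z 3.566667500157009
row profile from 188 [139, 139, 140, 139, 139, 139, 139, 138, 139, 139, 139, 139, 138, 136, 128, 115, 110, 120, 131, 137, 140, 141, 141, 141, 141, 141, 140, 141, 140, 139, 130, 102, 62, 36, 29, 27, 25, 25]
195 37.3254704393302 36.95120438307789
200 34.681595558072985 34.24208264833773
205 32.0283231593641 31.52333147955684
210 29.364211957811694 28.79347402258882
215 26.687797514087958 26.051009697947013
220 23.997588936243428 23.29441082071218
206 L from 258 [139, 141, 142, 140, 143, 143, 143, 141, 138, 132, 128, 130, 136, 138, 138, 138, 137, 136, 136, 136, 137, 139, 138, 138, 138, 137, 138] R from 350 [138, 138, 138, 140, 139, 137, 136, 136, 137, 138, 138, 138, 140, 138, 137, 136, 138, 136, 128, 126, 132, 138, 140, 138, 138, 138, 138, 137]
210 L from 258 [138, 141, 141, 140, 142, 141, 143, 142, 138, 130, 127, 132, 139, 141, 141, 140, 140, 140, 141, 140, 140, 142, 142, 142, 142, 141, 140] R from 350 [141, 142, 144, 144, 144, 142, 141, 141, 142, 143, 144, 144, 144, 144, 142, 142, 142, 138, 132, 128, 132, 139, 139, 140, 138, 137, 137, 136]
214 L from 258 [138, 138, 139, 141, 141, 143, 144, 141, 138, 128, 126, 131, 138, 142, 142, 141, 140, 140, 141, 140, 140, 141, 142, 142, 139, 139, 137] R from 350 [140, 142, 144, 145, 143, 142, 140, 140, 141, 143, 142, 144, 144, 142, 142, 142, 142, 138, 132, 128, 134, 138, 140, 138, 138, 137, 137, 135]
shift m [-0.     0.    -0.001] turn [-0.001  0.004 -0.002]
```

Lateral error is now about 0.2 mm, and the low-edge margin is 7.8 mm against an ideal 8.0. Creeping in along the normal.

```bash
python3 -m handwheel '[[-0.0002,0,0.001,0,0,0,-1],[-0.0004,0,0.002,0,0,0,-1],[-0.0004,0,0.002,0,0,0,-1]]'; for i in 1; do python3 -m handwheel '[[-0.0001,0,0.0005,0,0,0,-1],[-0.0002,0,0.001,0,0,0,-1],[-0.0002,0,0.001,0,0,0,-1]]'; done;  python3 -m handwheel '[[-0.0001,0,0.0005,0,0,0,-1],[-0.0002,0,0.001,0,0,0,-1],[-0.0002,0,0.001,0,0,0,-1]]'
```

```text
clock: 18.02
position: [511.4, 43.9, 86.4]
ee_rot: [0.062, 0.996, -0.005, 0.071]
contact_force: [-0.7, 0.3, -0.5]
gripper_width: 38.6
grasp_force: 60.5
clock: 18.4
position: [511.8, 43.9, 85.5]
ee_rot: [0.062, 0.996, -0.005, 0.071]
contact_force: [-0.2, -0.0, -0.6]
gripper_width: 38.3
grasp_force: 60.5
clock: 18.77
position: [512.1, 43.8, 84.7]
ee_rot: [0.062, 0.996, -0.005, 0.071]
contact_force: [-0.0, 0.2, 0.2]
gripper_width: 38.5
grasp_force: 60.7
```

```bash
python3 -m handwheel '[[-0.0001,0,0.0005,0,0,0,-1],[-0.0001,0,0.0005,0,0,0,-1]]'; python3 -m handwheel '[[-0.0001,0,0.0005,0,0,0,-1],[-0.0001,0,0.0005,0,0,0,-1]]'; python3 -m handwheel '[[-0.0001,0,0.0005,0,0,0,-1],[-0.0001,0,0.0005,0,0,0,-1]]'; python3 -c "
from bench import *;print(read_state()['wrist_torque'])"
```

```text
clock: 19.02
position: [512.3, 43.8, 84.2]
ee_rot: [0.062, 0.996, -0.005, 0.071]
contact_force: [-0.8, -0.8, 1.8]
gripper_width: 38.5
grasp_force: 60.7
clock: 19.27
position: [512.5, 43.8, 83.7]
ee_rot: [0.062, 0.996, -0.005, 0.071]
contact_force: [-0.6, 0.4, 1.6]
gripper_width: 38.3
grasp_force: 60.8
clock: 19.52
position: [512.7, 43.8, 83.2]
ee_rot: [0.062, 0.996, -0.005, 0.071]
contact_force: [-1.2, 0.9, 3.6]
gripper_width: 38.6
grasp_force: 60.9
[ 0.0495196  0.6356428 -0.0222271]
```

```bash
python3 -m handwheel '[[-0.0001,0,0.0005,0,0,0,-1],[-0.0002,0,0.001,0,0,0,-1],[-0.0002,0,0.001,0,0,0,-1]]'; python3 look.py w9; python3 - <<'E'
from g2 import *
print(read_state()['wrist_torque'])
for nme in("w8","w9"):
    im,D,st=load(nme);g=cv2.cvtColor(im,6).astype(float)
    pr=g[190:235,300:336].mean(1);print(nme,pr.round().astype(int).tolist())
E
python3 edge.py w9; python3 part.py w8; python3 part.py w9
```

```text
clock: 19.9
position: [513.0, 43.7, 82.2]
ee_rot: [0.062, 0.996, -0.005, 0.071]
contact_force: [-1.6, 0.1, 4.3]
gripper_width: 38.0
grasp_force: 60.9
19.9 [513.   43.7  82.2] [ 0.0619  0.9956 -0.0046  0.0709] [ 0.44  0.31 -0.61  0.15 -0.53 -2.26] 37.98414425814107 60.94109661877155 [-1.6  0.1  4.3]
[0.097 0.681 0.041]
w8 [140, 139, 139, 139, 139, 138, 139, 139, 139, 139, 138, 136, 128, 115, 110, 120, 131, 137, 140, 141, 141, 141, 141, 141, 140, 141, 140, 139, 130, 102, 62, 36, 29, 27, 25, 25, 25, 25, 25, 25, 27, 29, 32, 32, 30]
w9 [140, 140, 140, 140, 140, 140, 140, 139, 140, 140, 140, 139, 136, 127, 113, 108, 119, 131, 138, 141, 142, 142, 142, 142, 142, 142, 142, 140, 130, 102, 62, 36, 29, 26, 25, 25, 25, 25, 24, 25, 26, 29, 32, 32, 31]
w9 2268 height of plane vs C0 -1.736063219710884 normal in part frame [ 0.146  0.003 -0.989]
low edge x [32.1 32.1 32.1 32.1 32.1] sides [[-26.5  27.1]
 [-27.6  27.1]
 [-27.6  27.1]
 [-27.6  27.1]] z -0.9856113045238799
near side plane 726 [22.204 -0.054 -2.425] [0.987 0.008 0.16 ] pitch 0.16025303160579976
part axes in tool [0.987 0.    0.16 ] [-0.16   0.     0.987]
x near 21.53203176680355 z range [-20.883 -20.611  -5.286  10.863  11.205] topmost z [-22.219 -21.924 -21.361] far x [-26.502 -26.185 -25.728]
near side plane 687 [22.558 -0.036 -4.229] [0.989 0.013 0.15 ] pitch 0.1504188945031834
part axes in tool [0.989 0.    0.15 ] [-0.15   0.     0.989]
x near 21.669674404478453 z range [-20.816 -20.602  -7.277   6.86    7.281] topmost z [-22.356 -22.046 -21.493] far x [-26.418 -26.033 -25.58 ]
```

```bash
python3 -m handwheel '[[-0.0001,0,0.0005,0,0,0,-1],[-0.0002,0,0.001,0,0,0,-1],[-0.0003,0,0.0015,0,0,0,-1],[-0.0004,0,0.002,0,0,0,-1],[-0.0004,0,0.002,0,0,0,-1],[-0.0004,0,0.002,0,0,0,-1]]'; python3 - <<'E'
from g2 import *
n=nrm(.3375,-7)
for i in range(4):
    st=read_state();get_image("wrist")
    print("n.p",(st["position"]-[512.3,43.8,84.3])@n,"F.n",st["contact_force"]@n,st["contact_force"].round(1),st["wrist_torque"].round(2))
E
```

```text
clock: 20.7
position: [513.7, 43.6, 80.4]
ee_rot: [0.062, 0.996, -0.005, 0.071]
contact_force: [-2.3, 0.2, 6.8]
gripper_width: 38.6
grasp_force: 61.1
n.p -4.149087008436302 F.n 7.189649134714794 [-2.3  0.2  6.8] [ 0.14  0.82 -0.01]
n.p -4.154006081411464 F.n 6.052845679855473 [-2.2 -1.   5.7] [0.11 0.85 0.03]
n.p -4.140083574339881 F.n 6.224529679803164 [-3.9  0.5  5.2] [0.05 0.85 0.  ]
n.p -4.148215975280671 F.n 6.590924519807517 [-2.4  0.4  6.1] [0.07 0.91 0.01]
```

Force (about 6.5 N plus the part's weight) and travel (4.1 mm) agree that the platen has sunk about 4 mm. One more millimetre, then hold.

```bash
python3 -m handwheel '[[-0.0001,0,0.0005,0,0,0,-1],[-0.0002,0,0.001,0,0,0,-1],[-0.0002,0,0.001,0,0,0,-1],[-0.0002,0,0.001,0,0,0,-1],[-0.0002,0,0.001,0,0,0,-1],[-0.0002,0,0.001,0,0,0,-1]]'; python3 look.py w10; python3 - <<'E'
from g2 import *
n=nrm(.3375,-7)
F=[]
for i in range(6):
    st=read_state();im,_=get_image("wrist");F.append(st["contact_force"]@n)
print("n.p",(st["position"]-[512.3,43.8,84.3])@n,"F.n",np.mean(F),st["wrist_torque"].round(2));rel(*t2(.3385,-7,[516.8,43.5,80.8],-5))
im=cv2.imread("pics/w10.png");g=cv2.cvtColor(im,6).astype(float)
print(g[195:235,300:336].mean(1).round().astype(int).tolist())
sc,D=get_image("scene");sc=cv2.resize(sc[215:300,370:450],None,fx=4,fy=4,interpolation=2)
cv2.imwrite("pics/c10.png",np.hstack([sc,cv2.resize(im[140:310,240:400],None,fx=2,fy=2,interpolation=2)]))
E
```

```text
clock: 21.65
position: [514.0, 43.6, 79.5]
ee_rot: [0.062, 0.996, -0.005, 0.071]
contact_force: [-2.5, 1.1, 5.8]
gripper_width: 38.5
grasp_force: 61.2
21.65 [514.   43.6  79.5] [ 0.0619  0.9955 -0.0046  0.0709] [ 0.44  0.32 -0.61  0.15 -0.53 -2.27] 38.472991440582554 61.18733637034893 [-2.5  1.1  5.8]
n.p -5.089958138890006 F.n 6.878579116485269 [0.15 1.01 0.01]
shift m [-0.     0.    -0.001] turn [-0.001  0.004 -0.002]
[140, 140, 140, 140, 140, 140, 139, 136, 127, 113, 108, 118, 131, 138, 142, 142, 142, 142, 142, 142, 142, 142, 141, 131, 103, 62, 36, 29, 27, 25, 25, 25, 25, 25, 25, 26, 29, 31, 33, 31]
```

View pics/c10.png

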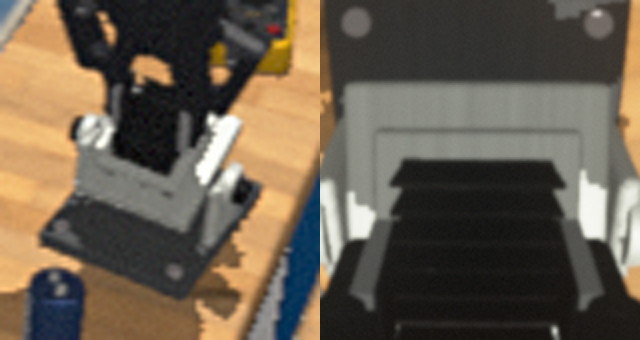

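The sink sits on the platen, parallel and centred. The low-edge strip is even, from crop (378,130) to (580,130), and the tilt looks unchanged. I'll check the platen's sink directly against the table by depth.

```bash
python3 - <<'E'
from g2 import *
n=nrm(.338,-7)
for nme in("w7","w8","w9","w10"):
    im,D,st=load(nme);c=cam("wrist",st)
    def H(u0,u1,v0,v1):
        uv=np.stack(np.meshgrid(np.arange(u0,u1),np.arange(v0,v1)),-1).reshape(-1,2);h=(depth("wrist",uv,c,D)-[516.8,43.5,80.8])@n;return np.median(h),h.std()
    print(nme,"table rows188-196",H(280,355,187,195) if nme!="w7" else H(280,355,180,190),"platen rows 208-216",H(285,350,209,216))
E
```

```text
w7 table rows188-196 (np.float64(-20.008734065647076), np.float64(12.506852542832743)) platen rows 208-216 (np.float64(-0.017949292078453256), np.float64(0.6345070167194029))
w8 table rows188-196 (np.float64(-19.989883801223357), np.float64(10.706393097053493)) platen rows 208-216 (np.float64(-0.003845122455998173), np.float64(13.401186184789426))
w9 table rows188-196 (np.float64(-19.984521506852932), np.float64(17.794368316425043)) platen rows 208-216 (np.float64(-2.535908444130468), np.float64(7.575106259384059))
w10 table rows188-196 (np.float64(-20.050191945282354), np.float64(10.161588242420944)) platen rows 208-216 (np.float64(-5.4971730562430166), np.float64(7.581267548743167))
```

The depth data shows the table unchanged at -20.0 mm and the platen sunk 5.3±0.2 mm. The wrist moment hints that pressure sits on the low edge, so I'll try a tiny pitch trim (+0.005) and watch the moment.

```bash
cat > avg.py <<'E'
from g2 import *
n=nrm(.338,-7);F=[];T=[];q=[];p=[]
for i in range(5):
    st=read_state();get_image("top");F.append(st["contact_force"]);T.append(st["wrist_torque"]);q.append(st["ee_rot"]);p.append(st["position"])
F=np.mean(F,0);z=R.from_quat(q).mean().apply([0,0,1]);print("F",F,"F.n",F@n,"T",np.mean(T,0),"tool tilt",np.arctan2(-(-z[0]),-z[2]),"n.p",(np.mean(p,0)-[512.3,43.8,84.3])@n)
E
python3 avg.py; python3 -m handwheel '[[0,0,0,0,0.005,0,-1],[0,0,0,0,0.005,0,-1],[0,0,0,0,0.005,0,-1]]'; python3 avg.py
```

```text
F [-3.026  0.28   6.428] F.n 7.071134771300992 T [ 0.132  0.984 -0.016] tool tilt 0.14112725596545592 n.p -5.074594996270995
clock: 22.68
position: [514.0, 43.6, 79.5]
ee_rot: [0.062, 0.996, -0.004, 0.068]
contact_force: [-3.0, 0.0, 5.6]
gripper_width: 38.4
grasp_force: 61.2
F [-3.595  0.293  6.09 ] F.n 6.9403477242477605 T [0.147 0.946 0.011] tool tilt 0.13613049192529345 n.p -5.084236440300259
```

The moment is unaffected, and its slope matches a centred normal load, so the contact is fine. I'll restore the pitch to match the measured slope and hold.

```bash
python3 -m handwheel '[[0,0,-0.0002,0,-0.004,0,-1],[0,0,-0.0002,0,-0.004,0,-1],[0,0,-0.0002,0,-0.004,0,-1],[0,0,-0.0002,0,-0.004,0,-1],[0,0,-0.0002,0,-0.004,0,-1],[0,0,-0.0002,0,-0.004,0,-1]]'; python3 avg.py; python3 -c "
from bench import *;print(job_done(),read_state()['clock'])"
```

```text
clock: 23.68
position: [513.9, 43.6, 79.7]
ee_rot: [0.062, 0.996, -0.005, 0.07]
contact_force: [-4.8, -0.3, 6.0]
gripper_width: 38.4
grasp_force: 61.2
F [-3.699  0.478  6.249] F.n 7.131687370368918 T [0.151 0.988 0.011] tool tilt 0.14005618996999541 n.p -4.908079596180067
the job is handed in; nothing more can be done
the job is handed in; nothing more can be done
```

I handed the job in at about 24 s, with the heat sink gripped and pressed on the platen: centred to under about 1 mm, tilted 0.338 rad to match the slope, and platen sunk about 5 mm. The stage's tilt measured unchanged. I had to set the heat sink back on its spot once to re-grip it pitched, because the wrist could not reach the slope square-on.

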